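Pack the business cards and lock the caddy

ROBOT

A 7-joint arm with a two-finger parallel gripper is mounted at the origin on a cart in front of the work surface, level with it; the furniture and walls round the work are solid. World frame = base frame: x ahead of the robot, y to its left, z up, the work surface at z = 0. Lengths are in m, angles in rad, forces in N, time in s.
With the tool pointing down it reaches from about 0.35 to 0.9 m from the base axis. Payload 8.1 kg.
Tool frame: the origin (TCP) lies midway between the tips of the shut fingers; the grasp point (between the pads) lies 19 mm behind it; z points along the fingers, y is the line along which they close (so a half turn about z gives the same grasp; the last joint's range is limited). The gripper opens to 92 mm and grips with 3 to 60 N. Pads are 19 mm wide; open, the fingers measure 130 mm over their backs; the gripper's body (75 mm by 190 mm) begins 47 mm behind the grasp point.
Start: joints at [1.05, 0.434, 0.025, 1.573, -0.012, 1.134, -0.075], TCP at [0.254, -0.571, 0.227] pointing down, gripper open.
Joint ranges: [-2.62, 2.62], [-0.44, 2.09], [-1.27, 1.32], [0.08, 2.57], [-1.32, 4.46], [0.12, 2], [-2.74, 2.74]. Speed limits (rad/s): [2.22, 2.22, 3.01, 3.01, 3.14, 3.14, 3.14].

INTERFACE

Orientations are given as a rotation vector (axis times angle).
In Python, from cell import observe, get_image, camera_model, sign_off, recognise, silhouettes gives the robot as it stands.
- The arm moves only by the tool apply_moves, never from a script. Its argument "motion" is a list of rows, each an object of numbers: "x", "y", "z": the shift along the world's x, y, z in cm; "yaw": the turn about the world's z in degrees; "hand": the opening, from -1 (shut) to 1 (fully open), so that 0 is half open. In form: [{"x": .., "y": .., "z": .., "yaw": .., "hand": ..}, ...]. A call has 1 to 10 rows; each row is the pose to reach, as a shift and turn from the pose commanded when the call began; what a row does not reach only later rows make up. A row lasts 1/8 s, in which the tool goes at most 62.5 mm and 10.7 degrees, less where a joint would pass 70% of its speed; a pose out of reach is approached as far as the arm can. A call with a gripper value outside its range is refused whole. The fingers move at their own pace and stop on an object; "newtons" is the grip in N (left out, the last holds). Time passes only in rows, so rows that repeat a pose let the fingers close. It gives the time, the measured TCP pose, the force, the opening and the grip force at its end, in the units of the state.
- observe(): the state, without advancing time (a new reading comes with each control period).
- get_image(name): name is "scene" or "top"; returns the picture (400x640x3 uint8, blue, green, red); there is no depth.
- camera_model(name): a dict with "camera_matrix" (3x3 intrinsics, pixels), "T" (4x4, takes a point from camera to world coordinates). Camera axes: x right, y up, looking along -z (the intrinsics and any distortion apply to the point x, -y, -z); pixel columns grow to the right and rows downward; lengths in m; the calibration is good to about 2 mm. A picture is of the moment at which its call begins. camera_model takes no time and is no camera call.
- sign_off(): hands the job in; it is judged then, once.
Trained networks look in the newest picture that a camera, given by its name, has taken for a name from the list of things; names that differ only in an ending like _2 or _b are one class to them, and where a whole thing is asked for, a point or a joint stands for the part that bears it (a point fixed in the world has none). Each returns a list of dicts, best first, with "p" (0 to 1); they miss things now and then, are a little off and sometimes report something else, mostly with a low value. They report only what shows in the picture. A call takes as long as a camera call. They do not tell look-alikes from the thing itself.
- recognise(query, camera): "rect" ([left, top, right, bottom] in pixels, round what is visible of it).
- silhouettes(query, camera): "mask" (400x640 bool, what is visible of it) and "rect" ([left, top, right, bottom] in pixels, round what is visible of it).
The state is a dict: "clock": time; "joints": joint angles; "dq": joint speeds; "joint_efforts": joint torques, N m; "position": TCP position; "ee_rot": TCP orientation; "force": force on the tool from outside, world axes, zero at the start; "ft_torque": the same for the moment, N m; "width": opening from 0.0 (shut) to 1.0 (fully open); "gripper_force": force on a finger pad.
Only numpy, scipy, OpenCV 4.12 (cv2) and the standard library are available. Lean on these libraries where they do the work, as an engineer would, in place of code of your own. Each camera call takes 0.05 s, during which the arm holds its last target. There are 200 camera calls.

TASK

Stack all the business-card packs lying on the desk flat in the well of the card caddy, then press the stack squarely down with the tamper, held level, until the spring-loaded floor bottoms out, and stand the tamper upright on the desk again. Swing the hasp bar over the well fully into its staple and drop the retaining pin home through staple and hasp. Leave the memo pad, the book and the spray bottle where they are.

Things in the scene. Friction and masses are not known exactly. Their poses are not given: they have to be found in the camera images.
- caddy: Grey card caddy, fixed. Origin under the well's middle at desk level; x towards the hasp pivot (yaw 0: away from robot), y left, z up. Well open on top, inside 91 (x) x 61 (y) mm, 5 mm walls, rim 78 mm above the desk; the left and right walls have a 46 mm wide open notch in the middle down to the 12 mm base, for fingers. Pivot post at x = +60 mm, staple at x = -70 mm; base x -91 to +75, y +-43 mm.
- floor_plate (a joint): How far the well's spring-loaded floor plate (86 x 54 x 6 mm, always level) is pressed down, m: 0 = up (top face 34 mm above the desk), 0.016 = bottomed out (top face at 18 mm). Spring 1.5 N at the top to 4 N at the bottom plus a friction brake of 6 N: pressing it home takes up to 10 N and it stays where it is left.
- plate_top (a point): Centre of the top face of the floor plate.
- hasp (a joint): Angle of the flat steel hasp bar, rad: 0 = closed (at its stop, along the well's middle, eye in the staple); grows clockwise seen from above, pointing to the caddy's left (+y) at 1.57; at most 2.0. Turns level about the pivot post; underside 80 mm above the desk, 6 mm thick, 18 mm wide. Friction 0.05 N m keeps it where it is left. Its 15 mm eye is 130 mm from the pivot.
- hasp_knob (a point): Centre of the upright black knob on the hasp bar, 70 mm from the pivot: 16 mm diameter, 37 mm tall, from 86 to 123 mm above the desk; this point is 105 mm above the desk.
- hasp_pivot (a point): The hasp's vertical axis, 83 mm above the desk.
- staple_eye (a point): Centre of the mouth of the staple's vertical hole, 91 mm above the desk. The staple is two level lugs 26 x 26 x 5 mm, tops 91 and 78 mm above the desk, each with a 13 mm hole, on an upright web on the side away from the well; the hasp's eye swings in between them from the left.
- tamper_mid (a point): Tamper, loose, standing on its flat foot: centre, 50 mm above the underside. Foot 78 (x) x 50 (y) x 10 mm aluminium; 18 mm stem; wooden grip 36 (x) x 26 (y) mm, from 52 to 100 mm above the underside, to be grasped across y. 0.25 kg. The foot fits the well with its x along the caddy's x, either way round.
- pin_mid (a point): Retaining pin, loose, upright in its stand at the start: centre, 37 mm above its tip. Shaft 8 mm, 36 mm long, tapered tip; then a collar 21 mm wide, 4 mm thick; then a black head 16 mm in diameter, 40 to 74 mm above the tip. z runs from tip to head. 40 g. Home in the staple, the collar rests on the upper lug and this point is 1 mm above staple_eye.
- pin_stand: Wooden block 46 x 46 x 40 mm with a 13 mm hole from the top in which the pin stands, its collar on the block; fixed. Origin under its centre at desk level.
- pack_1_mid (a point): Pack of business cards in a brown paper band, loose: centre. 85 (x) x 55 (y) x 13 mm, z up, a rigid block of 60 g; lies flat on the 3 mm thick desk mat (the right half of the desk) at the start. May be absent.
- pack_2_mid (a point): Pack of business cards in a brown paper band, loose: centre. 85 (x) x 55 (y) x 13 mm, z up, a rigid block of 60 g; lies flat on the 3 mm thick desk mat (the right half of the desk) at the start. May be absent.
- pack_3_mid (a point): Pack of business cards in a brown paper band, loose: centre. 85 (x) x 55 (y) x 13 mm, z up, a rigid block of 60 g; lies flat on the 3 mm thick desk mat (the right half of the desk) at the start. May be absent.
- pack_4_mid (a point): Pack of business cards in a brown paper band, loose: centre. 85 (x) x 55 (y) x 13 mm, z up, a rigid block of 60 g; lies flat on the 3 mm thick desk mat (the right half of the desk) at the start. May be absent.
- memo_pad: Yellow memo pad 76 x 76 x 17 mm, bystander; origin under its centre.
- book: Paperback 186 x 115 x 15 mm lying flat, bystander; origin under its centre.
- spray: Small spray bottle 33 mm wide, 102 mm tall, standing, bystander; origin under its centre.
Mind the look-alikes: they are no part of the job. What is shaped like the part that bears pack_1_mid but black or purple is not meant.

How it is judged:
By the outcome, as a careful person would: the job done as asked, in the order asked, and still so for the second after the job is handed in, with the robot touching nothing.
Of pack_1, pack_2, pack_3, pack_4 only 2 to 4 are there at a start; the rules pass over those that are not, and their reading is None.
At some moment in a run one of pack_1, pack_2, pack_3, pack_4 may be knocked a few centimetres aside while the robot is not near it.
It also fails if it takes over 210 s, if anything falls off the work surface, if the arm or the gripper's body presses on something with over 40 N, if the wrist force passes 120 N, or if a joint passes its speed limit or range.

## Working session

There is one attempt and no reset: what is moved stays moved. The work goes in short steps, Python scripts to look and compute and a tool call to move; the robot and the scene stay as the last step left them, time stands still between calls to the robot, and variables do not carry over. Pictures are saved under pics/ and viewed, at most 14 in all, crops included, and the job is handed in when it is done.

Besides the shell and the picture viewer there is one more tool, called after "Call:" as name(argument=value, ...), one argument or row to a line, values as JSON. apply_moves: Moves the arm, as the interface text tells. Its arguments: {"type":"object","properties":{"motion":{"type":"array","items":{"type":"object","properties":{"x":{"type":"number"},"y":{"type":"number"},"z":{"type":"number"},"yaw":{"type":"number"},"hand":{"type":"number"}}}},"newtons":{"type":"number"}},"required":["motion"]}

```bash
ls; mkdir -p pics
python3 - <<'E'
from cell import *
import cv2,numpy as np
for n in("scene","top"):
    im=get_image(n);cv2.imwrite(f"pics/{n}0.png",im)
    c=camera_model(n);print(n,np.round(c["camera_matrix"],1).tolist(),np.round(c["T"],3).tolist(),[k for k in c])
o=observe();print(o)
E
```

```text
pics
scene [[365.1, 0.0, 322.4], [0.0, 365.1, 194.3], [0.0, 0.0, 1.0]] [[-0.734, 0.424, -0.53, -0.033], [-0.678, -0.479, 0.557, 0.501], [-0.018, 0.769, 0.639, 0.825], [0.0, 0.0, 0.0, 1.0]] ['camera_matrix', 'T']
top [[502.5, 0.0, 314.3], [0.0, 502.5, 209.3], [0.0, 0.0, 1.0]] [[-0.452, 0.773, -0.445, -0.237], [-0.892, -0.4, 0.212, 0.263], [-0.014, 0.492, 0.87, 1.723], [0.0, 0.0, 0.0, 1.0]] ['camera_matrix', 'T']
{'clock': 0.1, 'joints': array([ 1.05042786,  0.43515174,  0.02498976,  1.57395503, -0.01159532,
        1.13399999, -0.07509667]), 'dq': array([-2.72987170e-03, -7.17479270e-04, -9.33563149e-04, -2.28461514e-03,
        3.46215505e-04,  2.92606813e-05, -1.42545938e-04]), 'joint_efforts': array([ 4.65941703e-03, -6.69122887e+01,  9.88760255e-01, -3.15145290e+01,
       -6.04965189e-02,  3.73733731e-02,  4.96933967e-05]), 'position': array([ 0.25334466, -0.57087852,  0.22604437]), 'ee_rot': array([-3.07205276e+00, -6.51076719e-01,  6.52699287e-04]), 'force': array([ 0.65775897, -0.18638213, -0.23270147]), 'ft_torque': array([-0.02341264,  0.01729145,  0.01831368]), 'gripper_force': 0.0, 'width': 1.0005397326168284}
```

View pics/scene0.png

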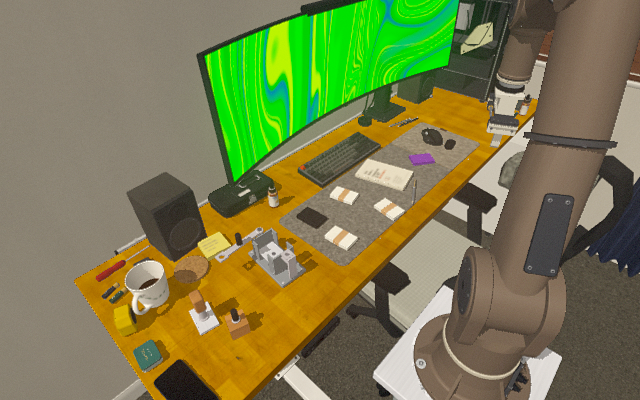

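View pics/top0.png

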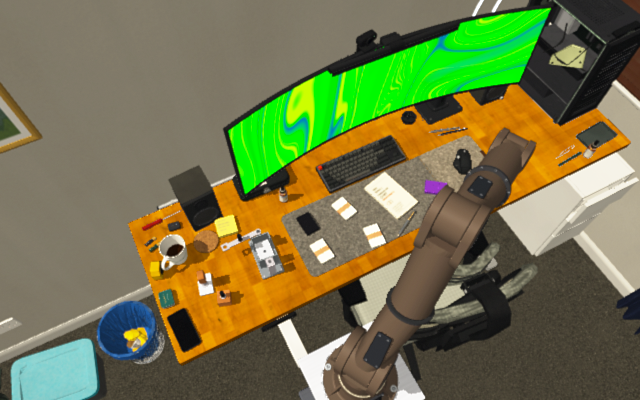

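```bash
cat > h.py <<'E'
import cv2,numpy as np
from scipy.optimize import minimize
from cell import *
CAM={n:camera_model(n) for n in("scene","top")}
def proj(n,P):
    c=CAM[n];Ti=np.linalg.inv(c["T"]);q=np.asarray(P,float)@Ti[:3,:3].T+Ti[:3,3]
    q=q*[1,-1,-1];u=q@c["camera_matrix"].T;return u[:,:2]/u[:,2:]
def ray_z(n,uv,z):
    c=CAM[n];d=np.linalg.inv(c["camera_matrix"])@[uv[0],uv[1],1];d=c["T"][:3,:3]@(d*[1,-1,-1]);o=c["T"][:3,3]
    return o+d*(z-o[2])/d[2]
def B(x0,x1,y0,y1,z0,z1):return np.array([[x,y,z] for x in(x0,x1) for y in(y0,y1) for z in(z0,z1)])/1000.
def C(r,z0,z1,x=0,y=0):
    a=np.arange(16)*np.pi/8;return np.array([[x+r*np.cos(t),y+r*np.sin(t),z] for t in a for z in(z0,z1)])/1000.
M={"pack_1_mid":[B(-42.5,42.5,-27.5,27.5,-6.5,6.5)],
"tamper_mid":[B(-39,39,-25,25,-50,-40),C(9,-40,2),B(-18,18,-13,13,2,50)],
"pin_stand":[B(-23,23,-23,23,0,40)],
"pin_mid":[C(10.5,-1,3),C(8,3,37)],
"hasp_knob":[B(-130,0,-9,9,80,86),C(8,86,123,-70),C(10,80,86,-130)],
"caddy":[B(-91,75,-43,43,0,12),B(-50.5,-45.5,-35.5,35.5,12,78),B(45.5,50.5,-35.5,35.5,12,78),B(-83,-57,-13,13,86,91),B(-83,-57,-13,13,73,78),B(-90,-83,-13,13,12,91),C(8,12,80,60)]
 +[B(s*23 if s>0 else -50.5,50.5 if s>0 else -23,t*33-2.5,t*33+2.5,12,78) for s in(-1,1) for t in(-1,1)],
"memo_pad":[B(-38,38,-38,38,0,17)],"spray":[C(16.5,0,80)],"book":[B(-93,93,-57.5,57.5,0,15)]}
S=8
def render(n,parts,p,box):
    x,y,z,a=p;c,s=np.cos(a),np.sin(a);R=np.array([[c,-s,0],[s,c,0],[0,0,1]])
    l,t,r,b=box;im=np.zeros(((b-t)*S,(r-l)*S),np.uint8)
    for q in parts:
        uv=(proj(n,q@R.T+[x,y,z])+.5-[l,t])*S
        cv2.fillConvexPoly(im,np.round(cv2.convexHull(uv.astype(np.float32))*16-8).astype(np.int32),255,shift=4)
    return cv2.resize(im,(r-l,b-t),interpolation=cv2.INTER_AREA)/255.
def fit(parts,masks,p0,fz=True):
    """masks {cam:mask}; p0 x,y,z,yaw; returns pose and IoU-ish error"""
    bx={}
    for n,m in masks.items():
        v,u=np.nonzero(m);bx[n]=(max(u.min()-15,0),max(v.min()-15,0),min(u.max()+16,640),min(v.max()+16,400))
    def cost(d):
        p=np.array(p0)+np.array([d[0],d[1],d[2] if fz else 0,d[3]*20])/1000
        e=0
        for n,m in masks.items():
            l,t,r,b=bx[n];mm=m[t:b,l:r].astype(float);e+=np.abs(render(n,parts,p,bx[n])-mm).sum()/mm.sum()
        return e/len(masks)
    best=None
    for st in(12,4):
        x0=np.zeros(4) if best is None else best.x
        best=minimize(cost,x0,method="Nelder-Mead",options=dict(initial_simplex=np.vstack([x0]+[x0+st*np.eye(4)[i] for i in range(4)]),maxiter=300,xatol=.05,fatol=1e-4))
    d=best.x;return np.array(p0)+np.array([d[0],d[1],d[2] if fz else 0,d[3]*20])/1000,best.fun
E
python3 - <<'E'
from h import *
import pickle
for n in CAM:get_image(n)
D={}
for q in M:
    for n in CAM:
        D[q,n]=r=silhouettes(q,n)
        for k in r:
            v,u=np.nonzero(k["mask"]);print(q,n,round(k["p"],2),np.round(k["rect"]).tolist(),int(k["mask"].sum()),np.round(ray_z(n,(u.mean(),v.mean()),.01),3)[:2])
pickle.dump(D,open("d0.pkl","wb"))
E
```

```text
pack_1_mid scene 0.93 [298.0, 208.0, 329.0, 229.0] 388 [ 0.592 -0.1  ]
pack_1_mid scene 0.82 [412.0, 150.0, 434.0, 167.0] 243 [ 0.499 -0.626]
pack_1_mid scene 0.62 [331.0, 189.0, 354.0, 203.0] 329 [ 0.586 -0.255]
pack_1_mid top 0.55 [332.0, 196.0, 356.0, 220.0] 326 [ 0.588 -0.257]
pack_1_mid top 0.46 [424.0, 181.0, 447.0, 197.0] 223 [ 0.512 -0.624]
tamper_mid scene 0.77 [192.0, 289.0, 218.0, 335.0] 707 [0.551 0.338]
tamper_mid top 0.83 [196.0, 271.0, 216.0, 299.0] 290 [0.548 0.338]
tamper_mid top 0.71 [220.0, 229.0, 285.0, 279.0] 1274 [0.566 0.107]
pin_stand scene 0.57 [224.0, 310.0, 247.0, 340.0] 435 [0.458 0.297]
pin_stand top 0.53 [216.0, 292.0, 233.0, 306.0] 199 [0.458 0.296]
pin_mid scene 0.58 [232.0, 306.0, 246.0, 322.0] 112 [0.485 0.286]
pin_mid scene 0.16 [262.0, 241.0, 281.0, 256.0] 280 [0.585 0.082]
pin_mid top 0.47 [224.0, 289.0, 225.0, 297.0] 21 [0.475 0.296]
hasp_knob scene 0.57 [217.0, 227.0, 266.0, 263.0] 406 [0.676 0.129]
hasp_knob scene 0.45 [215.0, 231.0, 304.0, 286.0] 2137 [0.571 0.098]
hasp_knob top 0.75 [227.0, 229.0, 261.0, 248.0] 172 [0.65  0.145]
caddy scene 0.72 [214.0, 228.0, 305.0, 285.0] 2283 [0.573 0.101]
caddy top 0.92 [220.0, 231.0, 284.0, 279.0] 1149 [0.564 0.107]
memo_pad scene 0.69 [197.0, 233.0, 230.0, 263.0] 530 [0.725 0.185]
memo_pad scene 0.69 [230.0, 308.0, 243.0, 324.0] 105 [0.484 0.286]
memo_pad scene 0.26 [212.0, 226.0, 305.0, 291.0] 2095 [0.571 0.101]
memo_pad top 0.8 [215.0, 218.0, 236.0, 240.0] 373 [0.727 0.182]
spray scene 0.56 [267.0, 184.0, 275.0, 205.0] 193 [ 0.769 -0.09 ]
book scene 0.75 [356.0, 159.0, 414.0, 188.0] 1108 [ 0.55  -0.447]
book top 0.71 [362.0, 175.0, 419.0, 221.0] 1183 [ 0.553 -0.452]
book top 0.48 [255.0, 241.0, 274.0, 261.0] 232 [0.571 0.092]
```

Run:
```python
from h import *
a=cv2.imread("pics/scene0.png");b=cv2.imread("pics/top0.png")
r=lambda i,l,t,w,h:cv2.resize(i[t:t+h,l:l+w],(400,300),interpolation=cv2.INTER_CUBIC)
cv2.imwrite("pics/crop1.png",np.vstack([np.hstack([r(a,290,170,132,99),r(b,292,188,100,75)]),np.hstack([r(a,190,220,136,102),r(b,192,212,100,75)])]))
```

```text
(no output)
```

View pics/crop1.png

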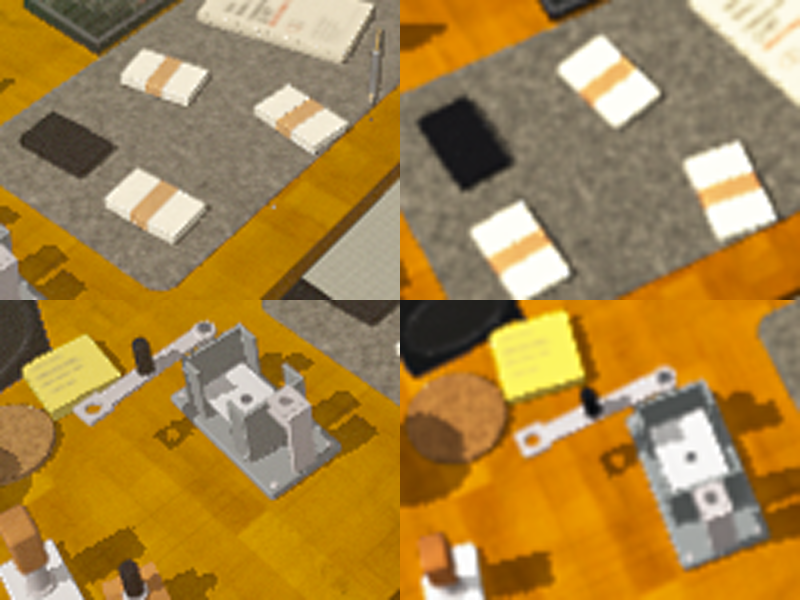

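```bash
cat >> h.py <<'E'
def gc(n,im,p,ext=.06,parts=None):
    """grabcut mask of a thing near pose p seeded with the projected model"""
    big=cv2.resize(im,None,fx=4,fy=4,interpolation=cv2.INTER_CUBIC) if 0 else im
    r=render(n,parts,p,(0,0,640,400));m=np.full((400,640),cv2.GC_BGD,np.uint8)
    m[cv2.dilate(r,np.ones((13,13)))>0]=cv2.GC_PR_BGD;m[r>.5]=cv2.GC_PR_FGD;m[cv2.erode(r,np.ones((5,5)))>.9]=cv2.GC_FGD
    ys,xs=np.nonzero(m!=cv2.GC_BGD);m2=m
    cv2.grabCut(im,m2,None,np.zeros((1,65)),np.zeros((1,65)),4,cv2.GC_INIT_WITH_MASK)
    return (m2==1)|(m2==3)
E
python3 - <<'E'
from h import *
import pickle
D=pickle.load(open("d0.pkl","rb"));I={n:cv2.imread(f"pics/{n}0.png") for n in CAM}
P=M["pack_1_mid"]
for nm,uv in(("A",(344,196)),("B",(389,209)),("C",(341,237))):
    g=ray_z("scene",uv,.0095);out=[]
    for yaw in(0,.5,1,1.5,2,2.6):
        masks={}
        for n in CAM:
            l,t,r,b=0,0,640,400
            c=proj(n,[[g[0],g[1],.0095]])[0].astype(int)
            hsv=I[n];k=np.zeros((400,640),np.uint8);k[c[1]-20:c[1]+20,c[0]-26:c[0]+26]=1
            # pack: bright in red channel vs mat grey
            m=((hsv[...,2]>165)&(hsv[...,0]>90)&(k>0)).astype(np.uint8)
            _,L=cv2.connectedComponents(m);ids=np.bincount(L[c[1]-4:c[1]+5,c[0]-4:c[0]+5].ravel());ids[0]=0;masks[n]=L==ids.argmax()
        out.append(fit(P,masks,[g[0],g[1],.0095,yaw],True))
    p,e=min(out,key=lambda t:t[1]);p2,e2=fit(P,masks,[p[0],p[1],.0095,p[3]],False)
    print(nm,np.round(p,4),round(e,3),np.round(p2,4),round(e2,3),[int(m.sum()) for m in masks.values()])
def run(q,masks,z,yaws,g):
    for fz in(True,False):
        p,e=min((fit(M[q],masks,[g[0],g[1],z,y],fz) for y in yaws),key=lambda t:t[1]);print(q,fz,np.round(p,4),round(e,3))
mk=lambda q,i=0,j=0:{"scene":D[q,"scene"][i]["mask"],"top":D[q,"top"][j]["mask"]}
run("tamper_mid",mk("tamper_mid"),.05,(-.3,.3,.9,1.5,2.1),(.53,.33))
run("pin_stand",mk("pin_stand"),0,(0,.4,.8,1.2),(.47,.29))
run("caddy",mk("caddy"),0,(-.3,0,.3),(.58,.1))
run("hasp_knob",mk("hasp_knob"),0,(-1.57,-1.2,-1.9),(.65,.07))
for q in("memo_pad","book"):run(q,mk(q),0,(0,.4,.8,1.2),{"memo_pad":(.727,.183),"book":(.55,-.45)}[q])
E
```

```text
A [ 0.5929 -0.2613  0.005   3.3802] 0.085 [ 0.5903 -0.2579  0.0095  3.3775] 0.093 [326, 332]
B [ 0.4336 -0.3054  0.0057 -0.1107] 0.078 [ 0.4317 -0.3031  0.0095 -0.1156] 0.086 [382, 351]
C [ 0.469  -0.0988  0.0053  3.2188] 0.072 [ 0.4667 -0.0967  0.0095  3.2191] 0.08 [459, 362]
tamper_mid True [ 0.5531  0.3376  0.0303 -0.2077] 0.163
tamper_mid False [ 0.5434  0.3395  0.05   -0.2243] 0.188
pin_stand True [ 0.4605  0.2962 -0.0091  1.2057] 0.24
pin_stand False [ 0.456   0.2972  0.     -0.3302] 0.273
caddy True [ 0.5566  0.0941 -0.0061 -0.0783] 0.228
caddy False [ 0.5536  0.0964  0.     -0.0815] 0.232
hasp_knob True [ 0.6162  0.0884 -0.0079 -1.5629] 0.291
hasp_knob False [ 0.6106  0.09    0.     -1.5627] 0.317
memo_pad True [ 0.7331  0.1806 -0.0087  1.4212] 0.098
memo_pad False [0.7283 0.1819 0.     1.4203] 0.112
book True [ 0.5584 -0.4555 -0.0042  0.2378] 0.058
book False [ 0.5559 -0.4519  0.      0.2348] 0.062
```

```bash
sed -i 's/^S=8/S=8\nOFF={"scene":(.5,.5),"top":(.5,.5)}/; s/(proj(n,q@R.T+\[x,y,z\])+.5-\[l,t\])/(proj(n,q@R.T+[x,y,z])+OFF[n]-[l,t])/' h.py
cat > packs.py <<'E'
from h import *
def packmasks(I,g,hw=26,hh=20):
    masks={}
    for n in CAM:
        if n not in I: continue
        c=proj(n,[[g[0],g[1],.0095]])[0].astype(int);k=np.zeros((400,640),bool);k[c[1]-hh:c[1]+hh,c[0]-hw:c[0]+hw]=1
        m=((I[n][...,2]>165)&(I[n][...,0]>90)&k).astype(np.uint8)
        _,L=cv2.connectedComponents(m);ids=np.bincount(L[c[1]-4:c[1]+5,c[0]-4:c[0]+5].ravel(),minlength=2);ids[0]=0;masks[n]=L==ids.argmax()
    return masks
E
python3 - <<'E'
from packs import *
import h,pickle
D=pickle.load(open("d0.pkl","rb"));I={n:cv2.imread(f"pics/{n}0.png") for n in CAM}
G=[(.59,-.258,.0095,.236),(.432,-.303,.0095,-.115),(.467,-.097,.0095,.0775)]
T=[(M["pack_1_mid"],packmasks(I,g),g) for g in G]
T+=[(M[q],{n:D[q,n][0]["mask"] for n in CAM},g) for q,g in(("book",(.556,-.452,0,.235)),("memo_pad",(.728,.182,0,1.42)))]
for o in(.5,0,1):
    h.OFF.update(scene=(o,o),top=(o,o))
    print("off",o)
    for p,m,g in T:
        r=fit(p,m,g,True);print(np.round(r[0]*[1,1,1,57.3],4),round(r[1],3),"z off",round((r[0][2]-g[2])*1000,1))
h.OFF.update(scene=(.5,.5),top=(.5,.5))
for n in CAM:
    print(n,[np.round(fit(p,{n:m[n]},g,False)[0],4).tolist() for p,m,g in T])
E
```

```text
off 0.5
[ 5.93000e-01 -2.61000e-01  5.10000e-03  1.34475e+01] 0.085 z off -4.4
[ 4.3320e-01 -3.0510e-01  6.0000e-03 -6.1266e+00] 0.078 z off -3.5
[ 0.4681 -0.0984  0.0062  4.4227] 0.072 z off -3.3
[ 5.57600e-01 -4.54600e-01 -3.00000e-03  1.32048e+01] 0.058 z off -3.0
[ 7.33200e-01  1.80500e-01 -8.60000e-03  8.11279e+01] 0.098 z off -8.6
off 0
[ 5.90400e-01 -2.61200e-01  4.30000e-03  1.37793e+01] 0.085 z off -5.2
[ 4.316e-01 -3.064e-01  3.900e-03 -6.494e+00] 0.076 z off -5.6
[ 4.6660e-01 -9.9500e-02  3.9000e-03  4.6584e+00] 0.071 z off -5.6
[ 5.551e-01 -4.549e-01 -3.600e-03  1.373e+01] 0.06 z off -3.6
[ 7.31200e-01  1.79800e-01 -1.02000e-02  8.08681e+01] 0.098 z off -10.2
off 1
[ 5.9370e-01 -2.5890e-01  8.6000e-03  1.3571e+01] 0.088 z off -0.9
[ 0.4344 -0.3031  0.0091 -5.874 ] 0.082 z off -0.4
[ 0.4697 -0.0969  0.0091  4.3834] 0.075 z off -0.4
[ 5.58000e-01 -4.51300e-01  1.30000e-03  1.34975e+01] 0.061 z off 1.3
[ 7.33400e-01  1.81400e-01 -4.60000e-03  8.22733e+01] 0.1 z off -4.6
scene [[0.5885, -0.2571, 0.0095, 0.2219], [0.4303, -0.3018, 0.0095, -0.1103], [0.4654, -0.0961, 0.0095, 0.0708], [0.5557, -0.4512, 0.0, 0.2335], [0.7274, 0.1833, 0.0, 1.4131]]
top [[0.5914, -0.2592, 0.0095, 0.2675], [0.4336, -0.304, 0.0095, -0.108], [0.4679, -0.0976, 0.0095, 0.077], [0.5564, -0.4534, 0.0, 0.2349], [0.7281, 0.1811, 0.0, 1.434]]
```

```bash
cat >> h.py <<'E'
def haspparts(a):
    c,s=np.cos(-a),np.sin(-a);R=np.array([[c,-s,0],[s,c,0],[0,0,1]])
    return [q@R.T+[.06,0,0] for q in M["hasp_knob"]]
E
python3 - <<'E'
from h import *
import pickle
D=pickle.load(open("d0.pkl","rb"));I={n:cv2.imread(f"pics/{n}0.png") for n in CAM}
m={"scene":D["caddy","scene"][0]["mask"],"top":D["caddy","top"][0]["mask"]}
mt=m["top"]|D["hasp_knob","top"][0]["mask"];ms=m["scene"]|D["hasp_knob","scene"][0]["mask"]
for a in(1.3,1.4,1.5,1.6,1.7):
    for mm in({"scene":ms},{"top":mt},{"scene":ms,"top":mt}):
        p,e=fit(M["caddy"]+haspparts(a),mm,[.554,.096,0,-.08],False);print(a,list(mm),np.round(p,4),round(e,3))
p,e=fit(M["caddy"]+haspparts(1.5),{"scene":ms,"top":mt},[.554,.096,0,-.08],False)
# overlay edges
out=[]
for n,mk_,(l,t,w,hh) in(("scene",ms,(205,215,120,90)),("top",mt,(212,215,80,60))):
    im=I[n].copy();f=5 if n=="scene" else 7
    im=cv2.resize(im[t:t+hh,l:l+w],(400*w//w,300),interpolation=cv2.INTER_CUBIC);im2=im.copy()
    k=400/w;c,s=np.cos(p[3]),np.sin(p[3]);R=np.array([[c,-s,0],[s,c,0],[0,0,1]])
    for q in M["caddy"][:6]+haspparts(1.5):
        uv=((proj(n,q@R.T+p[:3])+.5-[l,t])*k).astype(np.int32);cv2.polylines(im2,[cv2.convexHull(uv)],True,(0,255,0),1)
    im3=im.copy();cs,_=cv2.findContours(cv2.resize(mk_[t:t+hh,l:l+w].astype(np.uint8),(400,300),interpolation=0),0,1);cv2.drawContours(im3,cs,-1,(255,0,255),1)
    out.append(np.vstack([im2,im3]))
cv2.imwrite("pics/ov.png",np.hstack(out))
E
```

```text
1.3 ['scene'] [ 0.5546  0.0962  0.     -0.1364] 0.167
1.3 ['top'] [ 0.5582  0.0951  0.     -0.1332] 0.204
1.3 ['scene', 'top'] [ 0.5569  0.0956  0.     -0.1348] 0.188
1.4 ['scene'] [ 0.5523  0.0968  0.     -0.0992] 0.096
1.4 ['top'] [ 0.5561  0.0957  0.     -0.0981] 0.135
1.4 ['scene', 'top'] [ 0.5542  0.0959  0.     -0.1032] 0.123
1.5 ['scene'] [ 0.5495  0.0975  0.     -0.0726] 0.08
1.5 ['top'] [ 0.5536  0.0954  0.     -0.054 ] 0.122
1.5 ['scene', 'top'] [ 0.5506  0.0968  0.     -0.0712] 0.107
1.6 ['scene'] [ 0.5462  0.098   0.     -0.0475] 0.129
1.6 ['top'] [ 0.5485  0.0959  0.     -0.0172] 0.162
1.6 ['scene', 'top'] [ 0.5475  0.097   0.     -0.029 ] 0.15
1.7 ['scene'] [ 0.544   0.0983  0.     -0.0154] 0.206
1.7 ['top'] [0.5459 0.0964 0.     0.0187] 0.23
1.7 ['scene', 'top'] [0.5449 0.0968 0.     0.0134] 0.22
```

View pics/ov.png

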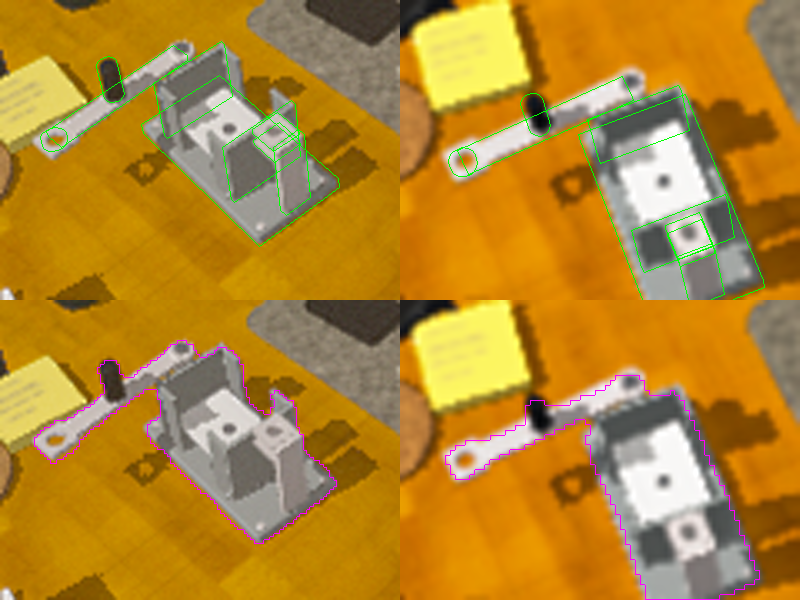

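```bash
sed -i 's/C(10,80,86,-130)\]/C(14,80,86,-130),C(11,80,90)]/' h.py
python3 - <<'E'
from h import *
import pickle
D=pickle.load(open("d0.pkl","rb"))
g=lambda q,n,i=0:D[q,n][i]["mask"]
m={n:g("caddy",n)|g("hasp_knob",n) for n in CAM}
for a in(1.39,1.43,1.47,1.51):
    for mm in({"scene":m["scene"]},{"top":m["top"]},m):
        p,e=fit(M["caddy"]+haspparts(a),mm,[.554,.096,0,-.08],False);print(a,len(mm),np.round(p,4),round(e,3))
stand=M["pin_stand"]+[q+[0,0,.041] for q in M["pin_mid"]]
for n in CAM:
  ms={n:g("pin_stand",n)|g("pin_mid",n)}
  print(n,[np.round(min((fit(stand,ms,[.457,.297,0,y],False) for y in(0,.4,.8,1.2)),key=lambda t:t[1]),4) if 0 else (lambda r:(np.round(r[0],4),round(r[1],3)))(min((fit(stand,ms,[.457,.297,0,y],False) for y in(0,.4,.8,1.2)),key=lambda t:t[1]))])
  r=min((fit(M["tamper_mid"],{n:g("tamper_mid",n)},[.545,.339,.05,y],False) for y in(-.5,-.2,.1,1.3)),key=lambda t:t[1]);print("tamper",n,np.round(r[0],4),round(r[1],3))
a=cv2.imread("pics/scene0.png");b=cv2.imread("pics/top0.png")
out=[]
for n,im,(l,t,w,h) in(("scene",a,(180,275,80,75)),("top",b,(186,262,64,60))):
    k=400/w;z=cv2.resize(im[t:t+h,l:l+w],(400,375),interpolation=cv2.INTER_CUBIC);y=z.copy()
    for q,c in(("tamper_mid",(255,0,255)),("pin_stand",(0,255,0)),("pin_mid",(255,255,0))):
        cs,_=cv2.findContours(cv2.resize(g(q,n)[t:t+h,l:l+w].astype(np.uint8),(400,375),interpolation=0),0,1);cv2.drawContours(z,cs,-1,c,1)
    out.append(z)
cv2.imwrite("pics/ov2.png",np.hstack(out))
E
```

```text
1.39 1 [ 0.553   0.097   0.     -0.1093] 0.095
1.39 1 [ 0.5557  0.0959  0.     -0.1138] 0.144
1.39 2 [ 0.5545  0.0961  0.     -0.1067] 0.127
1.43 1 [ 0.5515  0.0972  0.     -0.0935] 0.07
1.43 1 [ 0.5553  0.0955  0.     -0.0945] 0.125
1.43 2 [ 0.5527  0.0962  0.     -0.1008] 0.107
1.47 1 [ 0.5505  0.0973  0.     -0.0813] 0.06
1.47 1 [ 0.5538  0.0956  0.     -0.0748] 0.12
1.47 2 [ 0.5514  0.0966  0.     -0.0887] 0.097
1.51 1 [ 0.5491  0.0974  0.     -0.0725] 0.066
1.51 1 [ 0.5516  0.0948  0.     -0.0593] 0.123
1.51 2 [ 0.5496  0.097   0.     -0.0697] 0.1
scene [(array([0.4557, 0.2984, 0.    , 1.2314]), np.float64(0.056))]
tamper scene [ 0.5426  0.3398  0.05   -0.2539] 0.149
top [(array([0.4567, 0.296 , 0.    , 1.1927]), np.float64(0.103))]
tamper top [ 0.5434  0.3383  0.05   -0.1456] 0.207
```

View pics/ov2.png

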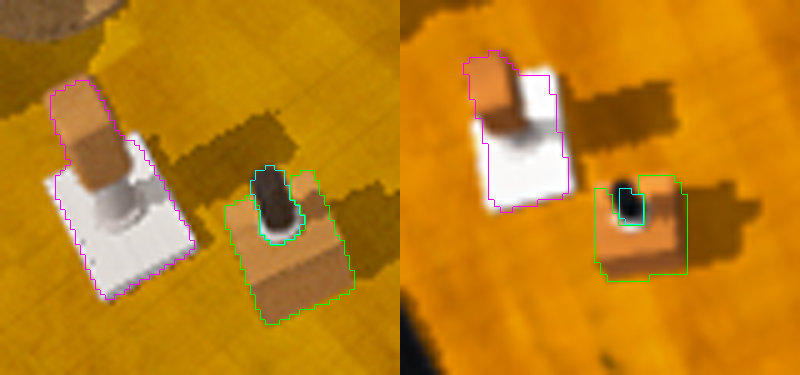

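Call:
apply_moves(
  motion=[
    {"x": 5,"y": 11,"yaw": -5,"hand": 1},
    {"x": 10,"y": 22,"yaw": -10},
    {"x": 15,"y": 34,"yaw": -15},
    {"x": 21.4,"y": 47.4,"z": -4,"yaw": -19.5},
    {"x": 21.4,"y": 47.4,"z": -8,"yaw": -19.5},
    {"x": 21.4,"y": 47.4,"z": -12,"yaw": -19.5},
    {"x": 21.4,"y": 47.4,"z": -14,"yaw": -19.5},
    {"x": 21.4,"y": 47.4,"z": -15,"yaw": -19.5},
    {"x": 21.4,"y": 47.4,"z": -15,"yaw": -19.5},
    {"x": 21.4,"y": 47.4,"z": -15,"yaw": -19.5},
  ],
  newtons=15,
)

```text
schema error: expected keys x, y, z, yaw, hand
```

Call:
apply_moves(
  motion=[
    {"x": 5,"y": 11,"z": 0,"yaw": -5,"hand": 1},
    {"x": 10,"y": 22,"z": 0,"yaw": -10,"hand": 1},
    {"x": 15,"y": 34,"z": 0,"yaw": -15,"hand": 1},
    {"x": 21.4,"y": 47.4,"z": -4,"yaw": -19.5,"hand": 1},
    {"x": 21.4,"y": 47.4,"z": -8,"yaw": -19.5,"hand": 1},
    {"x": 21.4,"y": 47.4,"z": -12,"yaw": -19.5,"hand": 1},
    {"x": 21.4,"y": 47.4,"z": -14,"yaw": -19.5,"hand": 1},
    {"x": 21.4,"y": 47.4,"z": -15,"yaw": -19.5,"hand": 1},
    {"x": 21.4,"y": 47.4,"z": -15,"yaw": -19.5,"hand": 1},
    {"x": 21.4,"y": 47.4,"z": -15,"yaw": -19.5,"hand": 1},
  ],
  newtons=15,
)

```text
clock: 2.35
position: [0.4676, -0.093, 0.0748]
ee_rot: [-3.137, -0.132, 0.004]
force: [0.0, 0.2, 0.0]
width: 1.001
gripper_force: 0.0
```

Run:
```python
from packs import *
I={n:get_image(n) for n in CAM}
for n in CAM:cv2.imwrite(f"pics/{n}1.png",I[n])
for g in[(.59,-.258,.0095,.236),(.432,-.303,.0095,-.115)]:
    m=packmasks(I,g);
    for n in CAM:r=fit(M["pack_1_mid"],{n:m[n]},g,False);print(n,np.round(r[0],4),round(r[1],3))
print(observe()["position"])
a=I["scene"][150:300,220:460];b=I["top"][150:300,220:460]
cv2.imwrite("pics/c2.png",np.hstack([cv2.resize(a,(400,250)),cv2.resize(b,(400,250))]))
```

```text
scene [ 0.6475 -0.2441  0.0095  0.0147] 0.547
top [-0.0412 -0.0376  0.0095  2.8654] 0.998
scene [ 0.481  -0.3128  0.0095 -0.2757] 2.16
top [-0.1158 -0.145   0.0095  4.2242] 0.998
[ 0.46748382 -0.09715361  0.07660023]
```

View pics/c2.png

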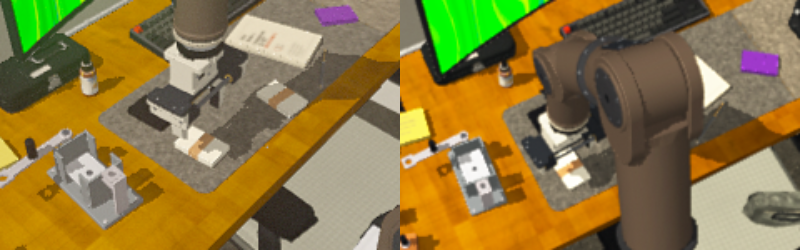

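Call:
apply_moves(
  motion=[
    {"x": 0,"y": 0,"z": -4,"yaw": 0,"hand": 1},
    {"x": 0,"y": 0,"z": -6,"yaw": 0,"hand": 1},
    {"x": 0,"y": 0,"z": -7,"yaw": 0,"hand": 1},
    {"x": 0,"y": 0,"z": -7,"yaw": 0,"hand": 1},
    {"x": 0,"y": 0,"z": -7,"yaw": 0,"hand": 0},
    {"x": 0,"y": 0,"z": -7,"yaw": 0,"hand": -0.3},
    {"x": 0,"y": 0,"z": -7,"yaw": 0,"hand": -0.3},
    {"x": 0,"y": 0,"z": -7,"yaw": 0,"hand": -0.3},
    {"x": 0,"y": 0,"z": -7,"yaw": 0,"hand": -0.3},
    {"x": 0,"y": 0,"z": -7,"yaw": 0,"hand": -0.3},
  ],
  newtons=15,
)

```text
clock: 3.7
position: [0.4677, -0.0972, 0.0069]
ee_rot: [3.139, 0.122, 0.0]
force: [-1.0, -0.0, 4.4]
width: 0.599
gripper_force: 15.0
```

Call:
apply_moves(
  motion=[
    {"x": 0,"y": 0,"z": 4,"yaw": 0,"hand": -0.3},
    {"x": 0,"y": 0,"z": 9,"yaw": 0,"hand": -0.3},
    {"x": 2,"y": 5,"z": 11,"yaw": -3,"hand": -0.3},
    {"x": 5,"y": 10,"z": 11,"yaw": -6,"hand": -0.3},
    {"x": 8,"y": 15,"z": 11,"yaw": -9,"hand": -0.3},
    {"x": 8.6,"y": 19.3,"z": 11,"yaw": -9,"hand": -0.3},
    {"x": 8.6,"y": 19.3,"z": 11,"yaw": -9,"hand": -0.3},
    {"x": 8.6,"y": 19.3,"z": 11,"yaw": -9,"hand": -0.3},
    {"x": 8.6,"y": 19.3,"z": 11,"yaw": -9,"hand": -0.3},
  ],
)

```text
clock: 4.82
position: [0.5533, 0.0939, 0.1166]
ee_rot: [3.138, -0.129, -0.001]
force: [0.5, 0.3, -0.1]
width: 0.598
gripper_force: 15.0
```

Run:
```python
from packs import *
I={n:get_image(n) for n in CAM}
o=observe();print(o["position"],o["ee_rot"],o["width"])
for g in[(.59,-.258,.0095,.236),(.432,-.303,.0095,-.115)]:
    m=packmasks(I,g);
    for n in CAM:r=fit(M["pack_1_mid"],{n:m[n]},g,False);print(n,np.round(r[0],4),round(r[1],3))
a=I["scene"][195:315,205:365];b=I["top"][190:295,200:340]
cv2.imwrite("pics/c3.png",np.hstack([cv2.resize(a,(400,300)),cv2.resize(b,(400,300))]))
for n in CAM:cv2.imwrite(f"pics/{n}3.png",I[n])
```

```text
[0.55350597 0.09425253 0.11676738] [ 3.13841754e+00 -1.28374724e-01 -1.10682901e-04] 0.5933714843199854
scene [ 0.5889 -0.2572  0.0095  0.2348] 0.083
top [-0.0412 -0.0376  0.0095  2.8654] 0.998
scene [ 0.4817 -0.3131  0.0095 -0.2683] 2.155
top [ 0.4713 -0.3183  0.0095 -0.7045] 1.848
```

View pics/c3.png

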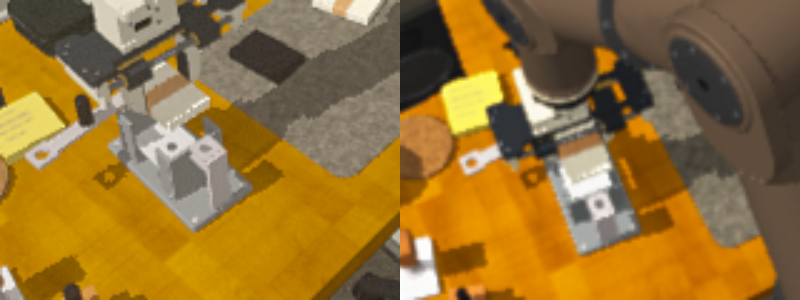

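Call:
apply_moves(
  motion=[
    {"x": 0,"y": 0,"z": -1,"yaw": 0,"hand": -0.3},
    {"x": 0,"y": 0,"z": -2,"yaw": 0,"hand": -0.3},
    {"x": 0,"y": 0,"z": -2.8,"yaw": 0,"hand": -0.3},
    {"x": 0,"y": 0,"z": -3.4,"yaw": 0,"hand": -0.3},
    {"x": 0,"y": 0,"z": -4,"yaw": 0,"hand": -0.3},
    {"x": 0,"y": 0,"z": -4.5,"yaw": 0,"hand": -0.3},
    {"x": 0,"y": 0,"z": -5,"yaw": 0,"hand": -0.3},
  ],
)

```text
clock: 5.8
position: [0.5537, 0.0958, 0.0665]
ee_rot: [-3.139, 0.125, -0.0]
force: [-0.0, -0.4, -0.7]
width: 0.599
gripper_force: 15.0
```

Call:
apply_moves(
  motion=[
    {"x": 0,"y": 0,"z": -1,"yaw": 0,"hand": -0.3},
    {"x": 0,"y": 0,"z": -1.8,"yaw": 0,"hand": -0.3},
    {"x": 0,"y": 0,"z": -2.4,"yaw": 0,"hand": -0.3},
    {"x": 0,"y": 0,"z": -2.7,"yaw": 0,"hand": -0.3},
    {"x": 0,"y": 0,"z": -2.8,"yaw": 0,"hand": -0.3},
    {"x": 0,"y": 0,"z": -2.8,"yaw": 0,"hand": -0.3},
  ],
)

```text
clock: 6.55
position: [0.5537, 0.0958, 0.0389]
ee_rot: [-3.139, 0.125, -0.0]
force: [-0.9, 0.4, -1.2]
width: 0.598
gripper_force: 15.0
```

Call:
apply_moves(
  motion=[
    {"x": 0,"y": 0,"z": 0,"yaw": 0,"hand": 0.4},
    {"x": 0,"y": 0,"z": 0,"yaw": 0,"hand": 0.4},
    {"x": 0,"y": 0,"z": 3,"yaw": 0,"hand": 0.5},
    {"x": 0,"y": 0,"z": 9,"yaw": 0,"hand": 1},
    {"x": 1,"y": -6,"z": 10,"yaw": 4,"hand": 1},
    {"x": 2,"y": -12,"z": 10,"yaw": 8,"hand": 1},
    {"x": 3,"y": -18,"z": 8,"yaw": 12,"hand": 1},
    {"x": 3,"y": -24,"z": 6,"yaw": 16,"hand": 1},
    {"x": 3.7,"y": -30,"z": 5,"yaw": 18,"hand": 1},
    {"x": 3.7,"y": -35.4,"z": 4,"yaw": 18,"hand": 1},
  ],
)

```text
clock: 7.8
position: [0.5906, -0.2607, 0.0784]
ee_rot: [3.12, 0.367, 0.001]
force: [-0.0, -1.0, -0.4]
width: 1.0
gripper_force: 0.0
```

Run:
```python
from packs import *
I={n:get_image(n) for n in CAM};I={n:get_image(n) for n in CAM}
o=observe();print(o["position"],o["ee_rot"],o["width"],o["clock"])
a=I["scene"][150:270,270:430];b=I["top"][180:300,220:380]
c=I["scene"][215:305,205:325];d=I["top"][215:305,215:335]
r=lambda i:cv2.resize(i,(400,300),interpolation=cv2.INTER_CUBIC)
cv2.imwrite("pics/c4.png",np.vstack([np.hstack([r(a),r(b)]),np.hstack([r(c),r(d)])]))
for n in CAM:cv2.imwrite(f"pics/{n}4.png",I[n])
```

```text
[ 0.58990559 -0.25978992  0.07829   ] [-3.12056877e+00 -3.62609263e-01  1.08998578e-03] 1.0026163583044885 8.0
```

View pics/c4.png

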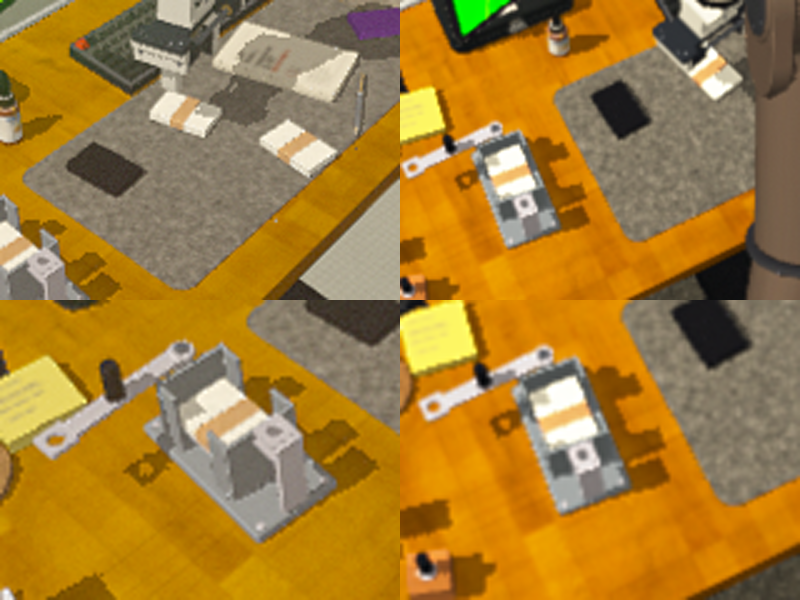

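Call:
apply_moves(
  motion=[
    {"x": 0,"y": 0,"z": -4,"yaw": 0,"hand": 1},
    {"x": 0,"y": 0,"z": -6,"yaw": 0,"hand": 1},
    {"x": 0,"y": 0,"z": -7.1,"yaw": 0,"hand": 1},
    {"x": 0,"y": 0,"z": -7.1,"yaw": 0,"hand": 1},
    {"x": 0,"y": 0,"z": -7.1,"yaw": 0,"hand": 0},
    {"x": 0,"y": 0,"z": -7.1,"yaw": 0,"hand": -0.3},
    {"x": 0,"y": 0,"z": -7.1,"yaw": 0,"hand": -0.3},
    {"x": 0,"y": 0,"z": -7.1,"yaw": 0,"hand": -0.3},
    {"x": 0,"y": 0,"z": -7.1,"yaw": 0,"hand": -0.3},
    {"x": 0,"y": 0,"z": -7.1,"yaw": 0,"hand": -0.3},
  ],
)

```text
clock: 9.25
position: [0.5907, -0.2584, 0.008]
ee_rot: [3.12, 0.367, 0.0]
force: [-0.9, -0.3, 4.0]
width: 0.596
gripper_force: 15.0
```

Call:
apply_moves(
  motion=[
    {"x": 0,"y": 0,"z": 4,"yaw": 0,"hand": -0.3},
    {"x": 0,"y": 0,"z": 9,"yaw": 0,"hand": -0.3},
    {"x": -1,"y": 5,"z": 11,"yaw": -3,"hand": -0.3},
    {"x": -1,"y": 11,"z": 11,"yaw": -6,"hand": -0.3},
    {"x": -2,"y": 17,"z": 11,"yaw": -9,"hand": -0.3},
    {"x": -3,"y": 23,"z": 11,"yaw": -14,"hand": -0.3},
    {"x": -3.8,"y": 29,"z": 11,"yaw": -18,"hand": -0.3},
    {"x": -3.8,"y": 35.4,"z": 11,"yaw": -18,"hand": -0.3},
    {"x": -3.8,"y": 35.4,"z": 11,"yaw": -18,"hand": -0.3},
    {"x": -3.8,"y": 35.4,"z": 11,"yaw": -18,"hand": -0.3},
  ],
)

```text
clock: 10.5
position: [0.5524, 0.0956, 0.1175]
ee_rot: [3.139, -0.124, -0.001]
force: [0.3, 0.0, -0.6]
width: 0.597
gripper_force: 15.0
```

Call:
apply_moves(
  motion=[
    {"x": 0,"y": 0,"z": 0,"yaw": 0,"hand": -0.3},
    {"x": 0,"y": 0,"z": 0,"yaw": 0,"hand": -0.3},
    {"x": 0,"y": 0,"z": 0,"yaw": 0,"hand": -0.3},
  ],
)

```text
clock: 10.88
position: [0.5527, 0.0948, 0.1177]
ee_rot: [3.139, -0.127, -0.0]
force: [-0.1, 0.1, -0.8]
width: 0.598
gripper_force: 15.0
```

Call:
apply_moves(
  motion=[
    {"x": 0,"y": 0.1,"z": -1,"yaw": 0,"hand": -0.3},
    {"x": 0,"y": 0.1,"z": -2,"yaw": 0,"hand": -0.3},
    {"x": 0,"y": 0.1,"z": -3,"yaw": 0,"hand": -0.3},
    {"x": 0,"y": 0.1,"z": -3.6,"yaw": 0,"hand": -0.3},
    {"x": 0,"y": 0.1,"z": -4.2,"yaw": 0,"hand": -0.3},
    {"x": 0,"y": 0.1,"z": -4.8,"yaw": 0,"hand": -0.3},
    {"x": 0,"y": 0.1,"z": -5.4,"yaw": 0,"hand": -0.3},
    {"x": 0,"y": 0.1,"z": -6,"yaw": 0,"hand": -0.3},
    {"x": 0,"y": 0.1,"z": -6.4,"yaw": 0,"hand": -0.3},
    {"x": 0,"y": 0.1,"z": -6.4,"yaw": 0,"hand": -0.3},
  ],
)

```text
clock: 12.12
position: [0.5524, 0.0967, 0.0534]
ee_rot: [3.139, -0.125, -0.001]
force: [0.3, 0.8, -1.4]
width: 0.597
gripper_force: 15.0
```

Run:
```python
from packs import *
I={n:get_image(n) for n in CAM}
o=observe();print(o["position"],o["force"],o["clock"])
for n in CAM:cv2.imwrite(f"pics/{n}5.png",I[n])
g=(.432,-.303,.0095,-.115);im=I["scene"]
c=proj("scene",[g[:3]])[0].astype(int);print(c,im[c[1]-12:c[1]+13:4,c[0]-20:c[0]+21:5].min(2))
r=silhouettes("pack_1_mid","scene")
for k in r:print(round(k["p"],2),np.round(k["rect"]))
```

```text
[0.55265769 0.09677037 0.05384338] [ 0.20665131 -0.70950371 -0.56025795] 12.225
[388 207] [[109 114 107 111 112 110 111 115 103]
 [110  98  79 127 110 112 122 114 116]
 [ 79  73 156 153 157  71  73  69  75]
 [ 72  83 159 149  75  94 157  71  69]
 [ 68  72  80  82 135 154 155 162   3]
 [ 74  71  74  73 146 154 155  20  22]
 [ 69  71  74  68  67 155  35   2  30]]
0.87 [303. 210. 329. 229.]
0.57 [266. 241. 284. 258.]
0.48 [410. 151. 427. 169.]
```

Call:
apply_moves(
  motion=[
    {"x": 0,"y": 0,"z": 0,"yaw": 0,"hand": 0.4},
    {"x": 0,"y": 0,"z": 0,"yaw": 0,"hand": 0.4},
    {"x": 0,"y": 0,"z": 3,"yaw": 0,"hand": 0.5},
    {"x": 0,"y": 0,"z": 9,"yaw": 0,"hand": 1},
    {"x": 0,"y": -6,"z": 10,"yaw": 0,"hand": 1},
    {"x": 0,"y": -12,"z": 10,"yaw": 0,"hand": 1},
    {"x": -2,"y": -18,"z": 10,"yaw": -1,"hand": 1},
    {"x": -2,"y": -20,"z": 10,"yaw": -1.8,"hand": 1},
  ],
)

```text
clock: 13.28
position: [0.5308, -0.1079, 0.1539]
ee_rot: [3.134, -0.184, -0.001]
force: [0.1, 0.6, -1.1]
width: 1.0
gripper_force: 0.0
```

Run:
```python
from packs import *
I={n:get_image(n) for n in CAM}
o=observe();print(o["position"],o["ee_rot"],o["clock"])
for n in CAM:cv2.imwrite(f"pics/{n}6.png",I[n])
for f in("0","4","6"):
    J={"scene":cv2.imread(f"pics/scene{f}.png")}
    g=(.432,-.303,.0095,-.115);n="scene";im=J[n];c=proj(n,[g[:3]])[0].astype(int)
    k=np.zeros((400,640),bool);k[c[1]-22:c[1]+20,c[0]-24:c[0]+22]=1
    best=None
    m=gc(n,im,g,parts=M["pack_1_mid"]);r=fit(M["pack_1_mid"],{n:m},g,False);print(f,"gc",np.round(r[0],4),round(r[1],3),m.sum())
a=I["scene"][170:260,310:430];b=I["top"][200:290,310:430];r=lambda i:cv2.resize(i,(400,300),interpolation=cv2.INTER_CUBIC)
c=I["scene"][215:305,205:325];d=I["top"][215:305,215:335]
cv2.imwrite("pics/c6.png",np.vstack([np.hstack([r(a),r(b)]),np.hstack([r(c),r(d)])]))
```

```text
[ 0.53236488 -0.10610756  0.15392231] [ 3.13527148e+00 -1.81897599e-01  6.05442777e-04] 13.375
0 gc [ 0.4306 -0.3016  0.0095 -0.1102] 0.116 351
4 gc [ 0.4305 -0.3015  0.0095 -0.1038] 0.118 349
6 gc [ 0.4289 -0.3017  0.0095 -0.107 ] 0.052 376
```

View pics/c6.png

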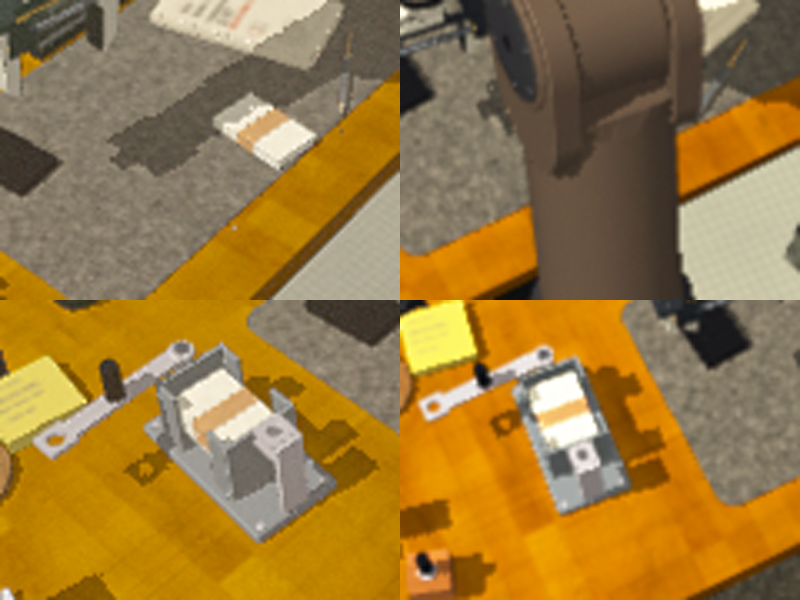

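Call:
apply_moves(
  motion=[
    {"x": -2,"y": -5,"z": 0,"yaw": 0,"hand": 0.6},
    {"x": -4,"y": -10,"z": 0,"yaw": 0,"hand": 0.6},
    {"x": -7,"y": -15,"z": -1,"yaw": 0,"hand": 0.6},
    {"x": -10,"y": -20,"z": -3,"yaw": 0,"hand": 0.6},
    {"x": -10,"y": -20,"z": -6,"yaw": 0,"hand": 0.6},
    {"x": -10,"y": -20,"z": -7.5,"yaw": 0,"hand": 0.6},
    {"x": -10,"y": -20,"z": -7.5,"yaw": 0,"hand": 0.6},
    {"x": -10,"y": -20,"z": -7.5,"yaw": 0,"hand": 0.6},
    {"x": -10,"y": -20,"z": -7.5,"yaw": 0,"hand": 0.6},
  ],
)

```text
clock: 14.5
position: [0.4336, -0.303, 0.0797]
ee_rot: [3.136, -0.172, 0.003]
force: [0.2, 0.1, 0.3]
width: 0.804
gripper_force: 0.0
```

Run:
```python
from h import *
for uv in((412,206),(416,180),(414,195)):print(ray_z("scene",uv,.006))
```

```text
[ 0.37994737 -0.36770479  0.006     ]
[ 0.44617808 -0.50044231  0.006     ]
[ 0.40580427 -0.42182761  0.006     ]
```

Call:
apply_moves(
  motion=[
    {"x": 0,"y": 0,"z": -4,"yaw": 0,"hand": 0.6},
    {"x": 0,"y": 0,"z": -6,"yaw": 0,"hand": 0.6},
    {"x": 0,"y": 0,"z": -7.2,"yaw": 0,"hand": 0.6},
    {"x": 0,"y": 0,"z": -7.2,"yaw": 0,"hand": 0.6},
    {"x": 0,"y": 0,"z": -7.2,"yaw": 0,"hand": 0},
    {"x": 0,"y": 0,"z": -7.2,"yaw": 0,"hand": -0.3},
    {"x": 0,"y": 0,"z": -7.2,"yaw": 0,"hand": -0.3},
    {"x": 0,"y": 0,"z": -7.2,"yaw": 0,"hand": -0.3},
    {"x": 0,"y": 0,"z": -7.2,"yaw": 0,"hand": -0.3},
  ],
)

```text
clock: 15.62
position: [0.433, -0.3036, 0.0075]
ee_rot: [3.136, -0.175, 0.002]
force: [-0.5, 0.2, 6.3]
width: 0.597
gripper_force: 15.0
```

Call:
apply_moves(
  motion=[
    {"x": 0,"y": 0,"z": 4,"yaw": 0,"hand": -0.3},
    {"x": 1,"y": 0,"z": 9,"yaw": 0,"hand": -0.3},
    {"x": 4,"y": 5,"z": 11.5,"yaw": 0,"hand": -0.3},
    {"x": 7,"y": 10,"z": 11.5,"yaw": 1,"hand": -0.3},
    {"x": 10,"y": 15,"z": 11.5,"yaw": 1.9,"hand": -0.3},
    {"x": 12,"y": 21,"z": 11.5,"yaw": 1.9,"hand": -0.3},
    {"x": 12,"y": 27,"z": 11.5,"yaw": 1.9,"hand": -0.3},
    {"x": 12,"y": 33,"z": 11.5,"yaw": 1.9,"hand": -0.3},
    {"x": 12,"y": 38,"z": 11.5,"yaw": 1.9,"hand": -0.3},
    {"x": 12,"y": 40,"z": 11.5,"yaw": 1.9,"hand": -0.3},
  ],
)

```text
clock: 16.88
position: [0.552, 0.1007, 0.1219]
ee_rot: [-3.138, 0.115, 0.0]
force: [-0.5, -1.3, -0.5]
width: 0.6
gripper_force: 15.0
```

Call:
apply_moves(
  motion=[
    {"x": 0,"y": 0,"z": 0,"yaw": 0,"hand": -0.3},
    {"x": 0,"y": 0,"z": 0,"yaw": 0,"hand": -0.3},
    {"x": 0,"y": 0,"z": 0,"yaw": 0,"hand": -0.3},
    {"x": 0,"y": 0,"z": 0,"yaw": 0,"hand": -0.3},
  ],
)

```text
clock: 17.38
position: [0.5527, 0.0954, 0.1217]
ee_rot: [3.139, -0.125, -0.0]
force: [0.5, -0.1, -0.2]
width: 0.598
gripper_force: 15.0
```

Aligned; lower to TCP ≈ 0.0655.

Call:
apply_moves(
  motion=[
    {"x": 0,"y": 0.1,"z": -1.5,"yaw": 0,"hand": -0.3},
    {"x": 0,"y": 0.1,"z": -3,"yaw": 0,"hand": -0.3},
    {"x": 0,"y": 0.1,"z": -4,"yaw": 0,"hand": -0.3},
    {"x": 0,"y": 0.1,"z": -4.6,"yaw": 0,"hand": -0.3},
    {"x": 0,"y": 0.1,"z": -5.1,"yaw": 0,"hand": -0.3},
    {"x": 0,"y": 0.1,"z": -5.4,"yaw": 0,"hand": -0.3},
    {"x": 0,"y": 0.1,"z": -5.6,"yaw": 0,"hand": -0.3},
    {"x": 0,"y": 0.1,"z": -5.6,"yaw": 0,"hand": -0.3},
  ],
)

```text
clock: 18.38
position: [0.5526, 0.0977, 0.0658]
ee_rot: [3.139, -0.122, 0.0]
force: [-0.6, -0.8, -0.5]
width: 0.596
gripper_force: 15.0
```

Call:
apply_moves(
  motion=[
    {"x": 0,"y": 0,"z": 0,"yaw": 0,"hand": 0.4},
    {"x": 0,"y": 0,"z": 0,"yaw": 0,"hand": 0.4},
    {"x": 0,"y": 0,"z": 3,"yaw": 0,"hand": 0.5},
    {"x": 0,"y": 0,"z": 9,"yaw": 0,"hand": 1},
    {"x": 0,"y": -6,"z": 12,"yaw": 0,"hand": 1},
    {"x": 0,"y": -12,"z": 14,"yaw": 0,"hand": 1},
    {"x": 0,"y": -15,"z": 15,"yaw": 0,"hand": 1},
  ],
)

```text
clock: 19.25
position: [0.5527, -0.0558, 0.2174]
ee_rot: [3.138, -0.127, 0.003]
force: [0.5, -0.2, -0.7]
width: 1.0
gripper_force: 0.0
```

Run:
```python
from h import *
I={n:get_image(n) for n in CAM}
for n in CAM:cv2.imwrite(f"pics/{n}7.png",I[n])
o=observe();print(o["position"],o["ee_rot"],o["clock"])
r=lambda i:cv2.resize(i,(400,300),interpolation=cv2.INTER_CUBIC)
g=(.543,.339,.05,-.22)
for n in CAM:
    im=I[n];m0=silhouettes("tamper_mid",n);print(n,[(round(k["p"],2),np.round(k["rect"]).tolist()) for k in m0])
    c=proj(n,[[.543,.339,.03]])[0].astype(int)
    # foot: bright low saturation
    hsv=cv2.cvtColor(im,cv2.COLOR_BGR2HSV);k=np.zeros((400,640),bool);k[c[1]-32:c[1]+28,c[0]-26:c[0]+26]=1
    foot=(hsv[...,1]<90)&(hsv[...,2]>110)&k
    m=foot|m0[0]["mask"]
    for y in(-.5,-.22,0):
        q=fit(M["tamper_mid"],{n:m},(g[0],g[1],.05,y),False);print(n,np.round(q[0],4),round(q[1],3),m.sum())
    I[n+"m"]=m
print(fit(M["tamper_mid"],{n:I[n+"m"] for n in CAM},g,False))
c=I["scene"][215:305,205:325].copy();d=I["top"][215:305,215:335].copy()
cs=[]
for n,(l,t) in(("scene",(170,275)),("top",(175,255))):
    z=cv2.resize(I[n][t:t+66,l:l+88],(400,300),interpolation=cv2.INTER_CUBIC)
    k,_=cv2.findContours(cv2.resize(I[n+"m"][t:t+66,l:l+88].astype(np.uint8),(400,300),interpolation=0),0,1);cv2.drawContours(z,k,-1,(255,0,255),1);cs.append(z)
cv2.imwrite("pics/c7.png",np.vstack([np.hstack([r(c),r(d)]),np.hstack(cs)]))
```

```text
[ 0.55303217 -0.05787673  0.21742728] [ 3.13632767 -0.13364299  0.00444483] 19.35
scene [(0.67, [189.0, 289.0, 219.0, 333.0]), (0.18, [260.0, 231.0, 287.0, 255.0])]
scene [ 0.5409  0.3402  0.05   -0.2096] 0.077 810
scene [ 0.5415  0.3402  0.05   -0.2102] 0.077 810
scene [ 0.5411  0.3403  0.05   -0.2105] 0.077 810
top [(0.57, [195.0, 272.0, 214.0, 298.0]), (0.53, [224.0, 228.0, 286.0, 280.0]), (0.35, [219.0, 229.0, 265.0, 252.0])]
top [ 0.5428  0.3387  0.05   -0.1973] 0.345 486
top [ 0.5428  0.3388  0.05   -0.193 ] 0.345 486
top [ 0.5429  0.3386  0.05   -0.1963] 0.345 486
(array([ 0.54209376,  0.33961473,  0.05      , -0.20493686]), np.float64(0.21653433389816834))
```

View pics/c7.png

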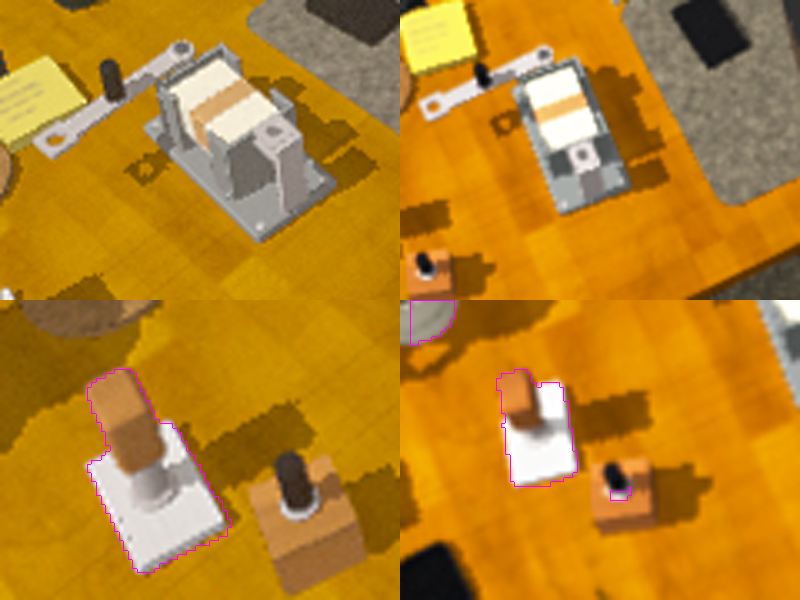

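Call:
apply_moves(
  motion=[
    {"x": 0,"y": 6,"z": 0,"yaw": 0,"hand": 1},
    {"x": 0,"y": 12,"z": 0,"yaw": -1,"hand": 1},
    {"x": 0,"y": 18,"z": 0,"yaw": -3,"hand": 1},
    {"x": 0,"y": 24,"z": 0,"yaw": -5,"hand": 1},
    {"x": 0,"y": 30,"z": 0,"yaw": -7.2,"hand": 1},
    {"x": -1,"y": 36,"z": 0,"yaw": -7.2,"hand": 0.5},
    {"x": -1,"y": 39.2,"z": -2,"yaw": -7.2,"hand": 0.5},
    {"x": -1,"y": 39.2,"z": -5,"yaw": -7.2,"hand": 0.5},
    {"x": -1,"y": 39.2,"z": -8,"yaw": -7.2,"hand": 0.5},
    {"x": -1,"y": 39.2,"z": -8,"yaw": -7.2,"hand": 0.5},
  ],
)

```text
clock: 20.7
position: [0.5397, 0.3402, 0.133]
ee_rot: [3.123, -0.315, -0.008]
force: [-0.2, 0.1, 0.1]
width: 0.751
gripper_force: 0.0
```

Call:
apply_moves(
  motion=[
    {"x": 0.2,"y": 0,"z": -3,"yaw": 0,"hand": 0.5},
    {"x": 0.2,"y": 0,"z": -6,"yaw": 0,"hand": 0.5},
    {"x": 0.2,"y": 0,"z": -7.3,"yaw": 0,"hand": 0.5},
    {"x": 0.2,"y": 0,"z": -7.3,"yaw": 0,"hand": 0.5},
    {"x": 0.2,"y": 0,"z": -7.3,"yaw": 0,"hand": -0.2},
    {"x": 0.2,"y": 0,"z": -7.3,"yaw": 0,"hand": -0.8},
    {"x": 0.2,"y": 0,"z": -7.3,"yaw": 0,"hand": -0.8},
    {"x": 0.2,"y": 0,"z": -7.3,"yaw": 0,"hand": -0.8},
    {"x": 0.2,"y": 0,"z": -7.3,"yaw": 0,"hand": -0.8},
    {"x": 0.2,"y": 0,"z": -7.3,"yaw": 0,"hand": -0.8},
  ],
  newtons=40,
)

```text
clock: 21.95
position: [0.5445, 0.3395, 0.0626]
ee_rot: [3.125, -0.319, -0.0]
force: [0.4, -1.3, 0.3]
width: 0.284
gripper_force: 40.0
```

Call:
apply_moves(
  motion=[
    {"x": 0,"y": 0,"z": 5,"yaw": 0,"hand": -0.8},
    {"x": 0,"y": 0,"z": 10,"yaw": 0,"hand": -0.8},
    {"x": 0,"y": -2,"z": 13,"yaw": 1,"hand": -0.8},
    {"x": 0,"y": -7,"z": 14,"yaw": 3,"hand": -0.8},
    {"x": 0.5,"y": -12,"z": 14,"yaw": 5,"hand": -0.8},
    {"x": 1,"y": -17,"z": 14,"yaw": 7.1,"hand": -0.8},
    {"x": 1,"y": -21,"z": 14,"yaw": 7.1,"hand": -0.8},
    {"x": 1,"y": -24.3,"z": 14,"yaw": 7.1,"hand": -0.8},
    {"x": 1,"y": -24.3,"z": 14,"yaw": 7.1,"hand": -0.8},
    {"x": 1,"y": -24.3,"z": 14,"yaw": 7.1,"hand": -0.8},
  ],
)

```text
clock: 23.2
position: [0.5543, 0.0973, 0.2025]
ee_rot: [-3.139, 0.125, 0.001]
force: [-0.1, 0.7, -3.6]
width: 0.281
gripper_force: 40.0
```

Run:
```python
from h import *
I={n:get_image(n) for n in CAM}
for n in CAM:cv2.imwrite(f"pics/{n}8.png",I[n])
o=observe();print(o["position"],o["ee_rot"],o["force"],o["clock"])
r=lambda i:cv2.resize(i,(400,300),interpolation=cv2.INTER_CUBIC)
cv2.imwrite("pics/c8.png",np.hstack([r(I["scene"][185:305,195:355]),r(I["top"][200:290,205:325])]))
```

```text
[0.55430934 0.09812206 0.20256697] [-3.13869008e+00  1.22213768e-01  6.82669245e-04] [ 0.54850431  1.08269976 -3.5125033 ] 23.3
```

View pics/c8.png

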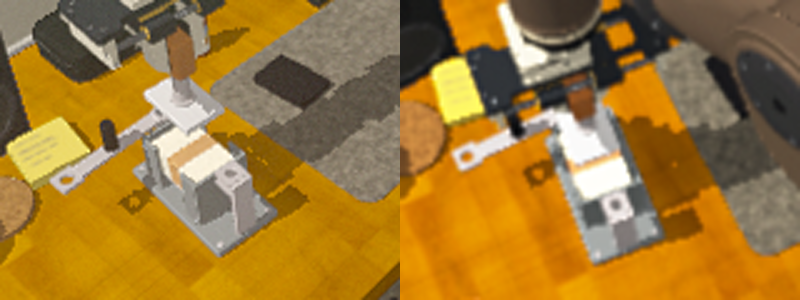

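Call:
apply_moves(
  motion=[
    {"x": 0,"y": -0.1,"z": -2,"yaw": 0,"hand": -0.8},
    {"x": 0,"y": -0.1,"z": -4,"yaw": 0,"hand": -0.8},
    {"x": 0,"y": -0.1,"z": -5,"yaw": 0,"hand": -0.8},
    {"x": 0,"y": -0.1,"z": -6,"yaw": 0,"hand": -0.8},
    {"x": 0,"y": -0.1,"z": -6.4,"yaw": 0,"hand": -0.8},
    {"x": 0,"y": -0.1,"z": -6.6,"yaw": 0,"hand": -0.8},
    {"x": 0,"y": -0.1,"z": -6.8,"yaw": 0,"hand": -0.8},
    {"x": 0,"y": -0.1,"z": -7.0,"yaw": 0,"hand": -0.8},
  ],
)

```text
clock: 24.3
position: [0.555, 0.0958, 0.1333]
ee_rot: [-3.139, 0.125, -0.002]
force: [-0.8, -0.5, 1.6]
width: 0.281
gripper_force: 40.0
```

Call:
apply_moves(
  motion=[
    {"x": 0,"y": 0,"z": -0.3,"yaw": 0,"hand": -0.8},
    {"x": 0,"y": 0,"z": -0.6,"yaw": 0,"hand": -0.8},
    {"x": 0,"y": 0,"z": -0.9,"yaw": 0,"hand": -0.8},
    {"x": 0,"y": 0,"z": -1.2,"yaw": 0,"hand": -0.8},
    {"x": 0,"y": 0,"z": -1.2,"yaw": 0,"hand": -0.8},
    {"x": 0,"y": 0,"z": -1.2,"yaw": 0,"hand": -0.8},
  ],
)

```text
clock: 25.05
position: [0.5544, 0.0957, 0.1204]
ee_rot: [3.139, -0.125, -0.001]
force: [-0.0, 1.0, -2.2]
width: 0.283
gripper_force: 40.0
```

Call:
apply_moves(
  motion=[
    {"x": 0,"y": 0,"z": -0.1,"yaw": 0,"hand": -0.8},
    {"x": 0,"y": 0,"z": -0.2,"yaw": 0,"hand": -0.8},
    {"x": 0,"y": 0,"z": -0.3,"yaw": 0,"hand": -0.8},
    {"x": 0,"y": 0,"z": -0.3,"yaw": 0,"hand": -0.8},
  ],
)

```text
clock: 25.55
position: [0.5547, 0.0957, 0.1192]
ee_rot: [-3.139, 0.125, -0.001]
force: [-4.6, -2.3, 16.6]
width: 0.284
gripper_force: 40.0
```

Call:
apply_moves(
  motion=[
    {"x": 0,"y": 0,"z": 0.5,"yaw": 0,"hand": -0.8},
    {"x": 0,"y": 0,"z": 3,"yaw": 0,"hand": -0.8},
    {"x": 0,"y": 0,"z": 7,"yaw": 0,"hand": -0.8},
    {"x": 0,"y": 3,"z": 9,"yaw": -1,"hand": -0.8},
    {"x": 0,"y": 8,"z": 9,"yaw": -3,"hand": -0.8},
    {"x": -0.5,"y": 13,"z": 9,"yaw": -5,"hand": -0.8},
    {"x": -1,"y": 18,"z": 9,"yaw": -7.1,"hand": -0.8},
    {"x": -1,"y": 22,"z": 8,"yaw": -7.1,"hand": -0.8},
    {"x": -1,"y": 24.4,"z": 5,"yaw": -7.1,"hand": -0.8},
    {"x": -1,"y": 24.4,"z": 2,"yaw": -7.1,"hand": -0.8},
  ],
)

```text
clock: 26.8
position: [0.5431, 0.3427, 0.1362]
ee_rot: [-3.125, 0.313, 0.002]
force: [0.1, -1.5, -3.4]
width: 0.279
gripper_force: 40.0
```

Call:
apply_moves(
  motion=[
    {"x": 0,"y": 0,"z": -2,"yaw": 0,"hand": -0.8},
    {"x": 0,"y": 0,"z": -4,"yaw": 0,"hand": -0.8},
    {"x": 0,"y": 0,"z": -5,"yaw": 0,"hand": -0.8},
    {"x": 0,"y": 0,"z": -5.5,"yaw": 0,"hand": -0.8},
    {"x": 0,"y": 0,"z": -5.5,"yaw": 0,"hand": -0.8},
    {"x": 0,"y": 0,"z": -5.5,"yaw": 0,"hand": -0.8},
  ],
)

```text
clock: 27.55
position: [0.545, 0.34, 0.0835]
ee_rot: [-3.125, 0.319, -0.001]
force: [-0.8, -0.1, -2.8]
width: 0.281
gripper_force: 40.0
```

Need −2.0 cm more to touch down (0.0626).

Call:
apply_moves(
  motion=[
    {"x": 0,"y": 0,"z": -0.8,"yaw": 0,"hand": -0.8},
    {"x": 0,"y": 0,"z": -1.5,"yaw": 0,"hand": -0.8},
    {"x": 0,"y": 0,"z": -1.9,"yaw": 0,"hand": -0.8},
    {"x": 0,"y": 0,"z": -2.1,"yaw": 0,"hand": -0.8},
    {"x": 0,"y": 0,"z": -2.1,"yaw": 0,"hand": -0.8},
    {"x": 0,"y": 0,"z": -2.1,"yaw": 0,"hand": -0.8},
  ],
)

```text
clock: 28.3
position: [0.5443, 0.3395, 0.0626]
ee_rot: [3.125, -0.319, -0.0]
force: [-4.2, -3.5, 8.1]
width: 0.282
gripper_force: 40.0
```

Call:
apply_moves(
  motion=[
    {"x": 0,"y": 0,"z": 0.1,"yaw": 0,"hand": -0.8},
    {"x": 0,"y": 0,"z": 0.1,"yaw": 0,"hand": -0.1},
    {"x": 0,"y": 0,"z": 0.1,"yaw": 0,"hand": 0.3},
    {"x": 0,"y": 0,"z": 0.1,"yaw": 0,"hand": 0.3},
    {"x": 0,"y": 0,"z": 4,"yaw": 0,"hand": 0.3},
    {"x": 0,"y": 0,"z": 9,"yaw": 0,"hand": 0.3},
    {"x": 0,"y": -5,"z": 13,"yaw": -10,"hand": 0},
    {"x": 0,"y": -10,"z": 13,"yaw": -20,"hand": 0},
    {"x": 0,"y": -14,"z": 13,"yaw": -30,"hand": 0},
    {"x": 0,"y": -14,"z": 13,"yaw": -40,"hand": 0},
  ],
)

```text
clock: 29.55
position: [0.5449, 0.1915, 0.1895]
ee_rot: [2.849, -1.31, -0.007]
force: [-0.7, 0.4, -1.6]
width: 0.494
gripper_force: 0.0
```

Run:
```python
from h import *
I={n:get_image(n) for n in CAM}
for n in CAM:cv2.imwrite(f"pics/{n}9.png",I[n])
o=observe();print(o["position"],o["ee_rot"],o["force"],o["clock"],o["joints"])
r=lambda i:cv2.resize(i,(400,300),interpolation=cv2.INTER_CUBIC)
cv2.imwrite("pics/c9.png",np.hstack([r(I["scene"][200:350,160:360]),r(I["top"][200:320,180:340])]))
```

```text
[0.54426591 0.19745017 0.18961859] [ 2.85561912 -1.29360785 -0.00357793] [-0.23074314  1.31394574  0.60422253] 29.65 [-0.65694381  0.40153718  0.29661821  1.74934421 -0.1312773   1.01680876
 -2.73412864]
```

View pics/c9.png

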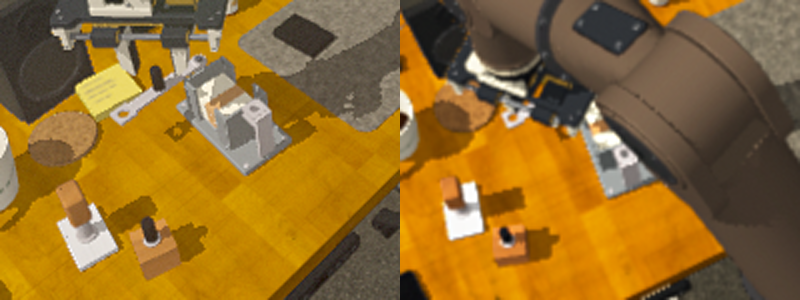

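Call:
apply_moves(
  motion=[
    {"x": 1,"y": 0,"z": 1,"yaw": 10,"hand": -0.43},
    {"x": 2,"y": -0.5,"z": 1,"yaw": 20,"hand": -0.43},
    {"x": 3,"y": -1,"z": 1,"yaw": 30,"hand": -0.43},
    {"x": 4,"y": -2,"z": 1,"yaw": 40,"hand": -0.43},
    {"x": 5,"y": -3,"z": 1,"yaw": 50,"hand": -0.43},
    {"x": 6.7,"y": -3.8,"z": 1,"yaw": 60,"hand": -0.43},
    {"x": 6.7,"y": -3.8,"z": 1,"yaw": 70,"hand": -0.43},
    {"x": 6.7,"y": -3.8,"z": 1,"yaw": 80,"hand": -0.43},
    {"x": 6.7,"y": -3.8,"z": 1,"yaw": 90,"hand": -0.43},
    {"x": 6.7,"y": -3.8,"z": 1,"yaw": 100,"hand": -0.43},
  ],
)

```text
clock: 30.9
position: [0.6103, 0.163, 0.1994]
ee_rot: [2.816, 1.379, 0.004]
force: [-0.2, -1.0, -0.3]
width: 0.286
gripper_force: 0.0
```

Call:
apply_moves(
  motion=[
    {"x": 0,"y": 0,"z": 0,"yaw": 10,"hand": -0.43},
    {"x": 0,"y": 0,"z": 0,"yaw": 20,"hand": -0.43},
    {"x": 0,"y": 0,"z": 0,"yaw": 30,"hand": -0.43},
    {"x": 0,"y": 0,"z": -1,"yaw": 40,"hand": -0.43},
    {"x": 0,"y": 0,"z": -2,"yaw": 40,"hand": -0.43},
    {"x": 0,"y": 0,"z": -4,"yaw": 40,"hand": -0.43},
    {"x": 0,"y": 0,"z": -5.5,"yaw": 40,"hand": -0.43},
    {"x": 0,"y": 0,"z": -5.5,"yaw": 40,"hand": -0.43},
    {"x": 0,"y": 0,"z": -5.5,"yaw": 40,"hand": -0.43},
  ],
)

```text
clock: 32.02
position: [0.6108, 0.1612, 0.1446]
ee_rot: [2.188, 2.245, 0.007]
force: [0.7, -0.5, 0.7]
width: 0.283
gripper_force: 0.0
```

Run:
```python
from h import *
I={n:get_image(n) for n in CAM}
for n in CAM:cv2.imwrite(f"pics/{n}10.png",I[n])
o=observe();print(o["position"],o["ee_rot"],o["force"],o["clock"],o["joints"],o["width"])
r=lambda i:cv2.resize(i,(400,300),interpolation=cv2.INTER_CUBIC)
cv2.imwrite("pics/c10.png",np.hstack([r(I["scene"][205:280,195:295]),r(I["top"][200:275,205:305])]))
```

```text
[0.6110145  0.16116988 0.14490759] [2.18736588 2.2450588  0.00741879] [-0.64191053 -0.30075894 -0.05345704] 32.125 [-0.1702941   0.53171008 -0.25878997  1.64186409  0.16236011  0.98161074
 -0.45842006] 0.2843851921061134
```

View pics/c10.png

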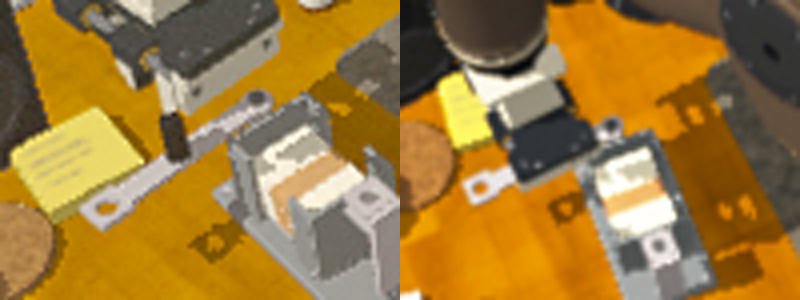

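Call:
apply_moves(
  motion=[
    {"x": 0,"y": 0,"z": -1,"yaw": 0,"hand": -0.43},
    {"x": 0,"y": 0,"z": -2,"yaw": 0,"hand": -0.43},
    {"x": 0,"y": 0,"z": -2.6,"yaw": 0,"hand": -0.43},
    {"x": 0,"y": 0,"z": -3.2,"yaw": 0,"hand": -0.43},
    {"x": 0,"y": 0,"z": -3.8,"yaw": 0,"hand": -0.43},
    {"x": 0,"y": 0,"z": -4.4,"yaw": 0,"hand": -0.43},
    {"x": 0,"y": 0,"z": -4.8,"yaw": 0,"hand": -0.43},
    {"x": 0,"y": 0,"z": -4.8,"yaw": 0,"hand": -0.43},
  ],
)

```text
clock: 33.12
position: [0.6104, 0.1607, 0.0958]
ee_rot: [2.188, 2.246, 0.005]
force: [0.7, -0.3, 0.3]
width: 0.285
gripper_force: 0.0
```

Call:
apply_moves(
  motion=[
    {"x": 0,"y": 0,"z": 0,"yaw": 0,"hand": -0.6},
    {"x": 0,"y": 0,"z": 0,"yaw": 0,"hand": -0.6},
    {"x": -1.1,"y": -0.1,"z": 0,"yaw": 8.7,"hand": -0.6},
    {"x": -2.2,"y": -0.4,"z": 0,"yaw": 18.7,"hand": -0.6},
    {"x": -3.3,"y": -0.9,"z": 0,"yaw": 28.7,"hand": -0.6},
    {"x": -4.3,"y": -1.6,"z": 0,"yaw": 38.7,"hand": -0.6},
    {"x": -5.2,"y": -2.5,"z": 0,"yaw": 48.7,"hand": -0.6},
    {"x": -5.9,"y": -3.5,"z": 0,"yaw": 58.7,"hand": -0.6},
    {"x": -5.9,"y": -3.5,"z": 0,"yaw": 58.7,"hand": -0.6},
    {"x": -5.9,"y": -3.5,"z": 0,"yaw": 58.7,"hand": -0.6},
  ],
  newtons=8,
)

```text
clock: 34.38
position: [0.552, 0.126, 0.0963]
ee_rot: [0.813, 3.03, 0.01]
force: [0.5, -1.2, 0.6]
width: 0.202
gripper_force: 0.3
```

Call:
apply_moves(
  motion=[
    {"x": -0.5,"y": -1.1,"z": 0,"yaw": 10,"hand": -0.6},
    {"x": -0.8,"y": -2.2,"z": 0,"yaw": 19,"hand": -0.6},
    {"x": -0.9,"y": -2.6,"z": 0,"yaw": 22,"hand": -0.6},
    {"x": -0.9,"y": -2.9,"z": 0,"yaw": 25,"hand": -0.6},
    {"x": -0.9,"y": -3.1,"z": 0,"yaw": 25,"hand": -0.6},
    {"x": -0.9,"y": -3.2,"z": 0,"yaw": 25,"hand": -0.6},
    {"x": -0.9,"y": -3.2,"z": 0,"yaw": 25,"hand": -0.6},
  ],
)

```text
clock: 35.25
position: [0.5427, 0.0951, 0.0962]
ee_rot: [0.132, 3.136, 0.013]
force: [-0.8, 5.8, -2.1]
width: 0.199
gripper_force: 2.6
```

Call:
apply_moves(
  motion=[
    {"x": 0,"y": -0.1,"z": 0,"yaw": 0,"hand": -0.6},
    {"x": 0,"y": -0.1,"z": 0,"yaw": 0,"hand": -0.6},
    {"x": 0,"y": -0.1,"z": 0,"yaw": 0,"hand": -0.6},
    {"x": 0,"y": -0.1,"z": 0,"yaw": 0,"hand": -0.6},
  ],
)

```text
clock: 35.75
position: [0.5427, 0.095, 0.0962]
ee_rot: [0.13, 3.136, 0.015]
force: [0.8, 8.7, -5.3]
width: 0.201
gripper_force: 4.1
```

Call:
apply_moves(
  motion=[
    {"x": 0,"y": 0.3,"z": 0,"yaw": 0,"hand": -0.5},
    {"x": 0,"y": 0.3,"z": 0,"yaw": 0,"hand": -0.4},
    {"x": 0,"y": 0.3,"z": 2,"yaw": 0,"hand": -0.4},
    {"x": 0,"y": 0.3,"z": 6,"yaw": 0,"hand": -0.4},
    {"x": 0,"y": 2,"z": 9,"yaw": 0,"hand": 0},
    {"x": -2,"y": 7,"z": 9,"yaw": 0,"hand": 0},
    {"x": -4,"y": 12,"z": 9,"yaw": 0,"hand": 0},
    {"x": -6,"y": 16,"z": 9,"yaw": 0,"hand": 0},
    {"x": -6,"y": 16,"z": 9,"yaw": 0,"hand": 0},
  ],
)

```text
clock: 36.88
position: [0.4804, 0.2562, 0.1867]
ee_rot: [0.122, 3.137, 0.013]
force: [-0.9, -1.2, 0.2]
width: 0.499
gripper_force: 0.0
```

Run:
```python
from h import *
I={n:get_image(n) for n in CAM}
for n in CAM:cv2.imwrite(f"pics/{n}11.png",I[n])
o=observe();print(o["position"],o["ee_rot"],o["force"],o["clock"],o["joints"],o["width"])
# pin head (dark) fits in the first, clear pictures
for f in("0","7"):
  for n in CAM:
    im=cv2.imread(f"pics/{n}{f}.png");c=proj(n,[[.4562,.2972,.061]])[0].round().astype(int);k=np.zeros((400,640),bool);k[c[1]-10:c[1]+11,c[0]-9:c[0]+10]=1
    m=(im.max(2)<95)&k
    _,L=cv2.connectedComponents(m.astype(np.uint8));b=np.bincount(L[c[1]-5:c[1]+6,c[0]-4:c[0]+5].ravel(),minlength=2);b[0]=0;m=L==b.argmax()
    v,u=np.nonzero(m);r=fit([C(8,44,78)],{n:m},(.4562,.2972,0,0),False);print(f,n,np.round(r[0],4),round(r[1],3),m.sum())
r=lambda i:cv2.resize(i,(400,300),interpolation=cv2.INTER_CUBIC)
cv2.imwrite("pics/c11.png",np.hstack([r(I["scene"][225:315,195:315]),r(I["top"][210:300,205:325])]))
```

```text
[0.48270533 0.25224023 0.18606892] [0.13106087 3.13601159 0.0091762 ] [ 0.18053324 -0.31388002  0.22684732] 36.975 [-0.04191697  0.44183194 -0.72987528  1.78383504  0.33471269  1.03781389
  0.5921651 ] 0.498034997522628
0 scene [0.4567 0.2978 0.     0.1978] 0.236 75
0 top [0.4569 0.2961 0.     0.2571] 0.543 22
7 scene [0.4567 0.2978 0.     0.1978] 0.236 75
7 top [0.4569 0.2961 0.     0.2571] 0.543 22
```

View pics/c11.png

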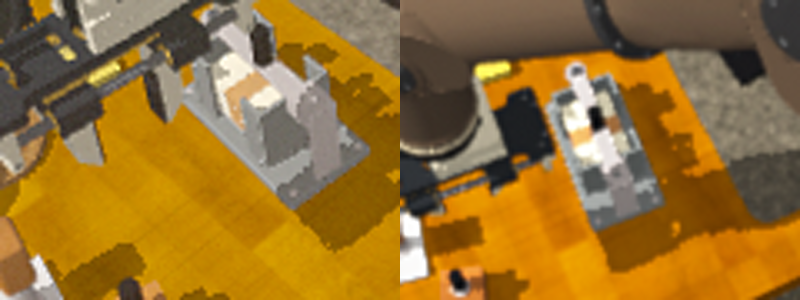

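Call:
apply_moves(
  motion=[
    {"x": -2.6,"y": 4.3,"z": 0,"yaw": 0,"hand": 0},
    {"x": -2.6,"y": 4.3,"z": -3,"yaw": 0,"hand": 0},
    {"x": -2.6,"y": 4.3,"z": -6,"yaw": 0,"hand": 0},
    {"x": -2.6,"y": 4.3,"z": -8,"yaw": 0,"hand": 0},
    {"x": -2.6,"y": 4.3,"z": -8,"yaw": 0,"hand": 0},
    {"x": -2.6,"y": 4.3,"z": -8,"yaw": 0,"hand": 0},
    {"x": -2.6,"y": 4.3,"z": -8,"yaw": 0,"hand": 0},
  ],
)

```text
clock: 37.85
position: [0.4573, 0.2958, 0.1071]
ee_rot: [0.133, 3.135, 0.012]
force: [0.4, 0.3, 0.3]
width: 0.503
gripper_force: 0.0
```

Run:
```python
from h import *
o=observe();print(o["position"],o["ee_rot"],o["clock"])
im={n:get_image(n) for n in CAM}
# staple hole: look at grey patch round the predicted eye, undistracted pictures
for f in("0","7","11"):
  for n in CAM:
    I=cv2.imread(f"pics/{n}{f}.png")
    c=proj(n,[[.4824,.102,.091]])[0];ci=c.round().astype(int);g=cv2.cvtColor(I,cv2.COLOR_BGR2GRAY)[ci[1]-5:ci[1]+6,ci[0]-5:ci[0]+6]
    print(f,n,np.round(c,1));
    if f=="7":print(g)
```

```text
[0.45733006 0.29581968 0.10709518] [0.13268669 3.13483136 0.0121002 ] 37.85
0 scene [286.7 253.1]
0 top [269.  261.1]
7 scene [286.7 253.1]
[[237 235 239 238 235 238 207 162 147  98 104]
 [239 239 241 234 207 199 185 152 103  98 104]
 [242 238 235 203 189 195 197 196 138 110 104]
 [236 208 198 194 195 195 199 201 198 161 112]
 [206 185 195 187 186 190 208 207 200 198 162]
 [194 194 191 147 135 148 164 187 203 198 197]
 [196 196 180 131 131 132 130 155 198 196 194]
 [191 197 195 170 141 152 164 200 197 193 173]
 [189 186 198 197 190 191 199 193 193 198 203]
 [197 191 191 197 197 197 190 170 176 202 194]
 [190 199 189 192 194 191 188 201 199 192 127]]
7 top [269.  261.1]
[[254 254 254 254 251 230 225 195 169 107  85]
 [254 253 243 229 202 202 202 184 159  88  78]
 [231 198 194 200 203 226 229 228 196 103  80]
 [167 171 213 227 216 206 210 232 221 137  83]
 [106 173 232 225 169 136 156 212 228 177  91]
 [ 85 146 230 222 152 115 130 195 235 218 120]
 [ 83 124 207 228 189 138 148 201 230 220 178]
 [ 81  98 166 230 230 212 216 230 227 217 221]
 [ 81  82 129 207 226 233 234 235 234 225 213]
 [ 81  81 108 173 212 235 229 228 232 164 140]
 [ 85  87 111 175 221 218 170 133 136 123 127]]
11 scene [286.7 253.1]
11 top [269.  261.1]
```

Run:
```python
from h import *
for n,(l,t) in(("scene",(282,248)),("top",(264,256))):
    I=cv2.imread(f"pics/{n}7.png");g=cv2.cvtColor(I,cv2.COLOR_BGR2GRAY).astype(float)
    w=np.clip(185-g[t+4:t+8,l+3:l+8],0,None);v,u=np.mgrid[t+4:t+8,l+3:l+8]
    uv=((w*u).sum()/w.sum(),(w*v).sum()/w.sum());print(n,np.round(uv,2),np.round(ray_z(n,uv,.091),4),np.round(ray_z(n,uv,.0885),4))
    # pin collar/head top: head centre from dark blob centroid, first picture
    I=cv2.imread(f"pics/{n}7.png");c=proj(n,[[.4568,.297,.061]])[0].round().astype(int)
    g=cv2.cvtColor(I,cv2.COLOR_BGR2GRAY)[c[1]-8:c[1]+9,c[0]-6:c[0]+7];print(c);print(g)
```

```text
scene [286.59 253.93] [0.4805 0.1041 0.091 ] [0.4822 0.1027 0.0885]
[235 314]
[[ 88  91  87  91  95  94  99  99  98 114 144 139 145]
 [ 83  88  88  86  90  92 103 110 113 145 138 140 141]
 [ 86  88  90  76  72  71 119 148 149 141 140 141 143]
 [ 84  84  65  56  59  53  60  99 146 141 144 150 156]
 [ 84  74  56  60  58  59  54  75 144 149 158 160 161]
 [ 95  69  54  60  60  56  58  56 116 163 161 158 159]
 [131  89  57  58  56  56  50  57 113 165 158 161 159]
 [130 108  56  60  54  55  49  42  77 165 164 162 150]
 [149 157  57  52  53  51  49  43  65 136 160 153 103]
 [162 160 107  44  49  47  48  52  46  77 110 103 103]
 [160 156 121  47  50  52  49  45  43  54 124  97 102]
 [160 164 159  52  50  47  52  42  45  69 140  97  96]
 [158 158 160  81  44  53  44  52  44  56 121 110  99]
 [153 150 168 149  41  45  48  50  42  78 149 110 113]
 [144 139 151 208  84  51  55  55  76 137 182 101 144]
 [142 143 158 219 179 127 125 130 151 191 116 114 142]
 [145 148 147 163 207 208 204 203 186 127 141 146 142]]
top [269.21 260.97] [0.4824 0.1012 0.091 ] [0.4835 0.101  0.0885]
[222 294]
[[108 110 
[... 225 characters left out ...]
48 125 105 116 152 167 173 172 174 170]
 [154 171 170 153  69  39  58 122 175 177 176 176 172]
 [145 172 170 127  41  24  32  87 164 175 164 164 159]
 [159 173 168 123  41  25  22  37 101 152 113 106 107]
 [152 165 166 149  64  24  18  17  55 110  98  94  93]
 [149 155 155 153 120  35  10  12  41  89  96  92  92]
 [149 157 158 174 191  82  34  34  64 106 101 108  99]
 [147 157 159 177 205 156 140 131 121 124 126 143 125]
 [147 157 156 159 170 195 225 212 171 132 149 152 150]
 [145 154 154 153 153 156 157 155 154 150 151 151 151]
 [147 153 154 153 153 151 151 151 153 153 153 152 153]
 [148 153 156 156 156 156 156 152 149 151 150 148 146]
 [150 151 153 153 149 148 146 133 122 121 118 106  96]]
```

Call:
apply_moves(
  motion=[
    {"x": 0,"y": 0,"z": -3,"yaw": 0,"hand": 0},
    {"x": 0,"y": 0,"z": -5,"yaw": 0,"hand": 0},
    {"x": 0,"y": 0,"z": -5.7,"yaw": 0,"hand": 0},
    {"x": 0,"y": 0,"z": -5.7,"yaw": 0,"hand": -0.3},
    {"x": 0,"y": 0,"z": -5.7,"yaw": 0,"hand": -0.6},
    {"x": 0,"y": 0,"z": -5.7,"yaw": 0,"hand": -0.9},
    {"x": 0,"y": 0,"z": -5.7,"yaw": 0,"hand": -0.9},
    {"x": 0,"y": 0,"z": -5.7,"yaw": 0,"hand": -0.9},
    {"x": 0,"y": 0,"z": -5.7,"yaw": 0,"hand": -0.9},
  ],
  newtons=20,
)

```text
clock: 39.08
position: [0.4569, 0.2961, 0.0496]
ee_rot: [0.131, 3.135, 0.012]
force: [-0.1, -0.7, 6.9]
width: 0.166
gripper_force: 20.0
```

Call:
apply_moves(
  motion=[
    {"x": 0,"y": 0,"z": 3,"yaw": 0,"hand": -0.9},
    {"x": 0,"y": 0,"z": 7,"yaw": 0,"hand": -0.9},
    {"x": 0,"y": -2,"z": 11,"yaw": 0,"hand": -0.9},
    {"x": 0.5,"y": -6,"z": 11.5,"yaw": 0,"hand": -0.9},
    {"x": 1,"y": -11,"z": 11.5,"yaw": 0,"hand": -0.9},
    {"x": 2,"y": -16,"z": 11.5,"yaw": 0,"hand": -0.9},
    {"x": 2.5,"y": -19.5,"z": 11,"yaw": 0,"hand": -0.9},
    {"x": 2.5,"y": -19.5,"z": 9,"yaw": 0,"hand": -0.9},
    {"x": 2.5,"y": -19.5,"z": 9,"yaw": 0,"hand": -0.9},
    {"x": 2.5,"y": -19.5,"z": 9,"yaw": 0,"hand": -0.9},
  ],
)

```text
clock: 40.33
position: [0.4815, 0.1016, 0.1396]
ee_rot: [0.13, 3.136, 0.012]
force: [-0.5, 0.3, -0.4]
width: 0.168
gripper_force: 20.0
```

Run:
```python
from h import *
o=observe();print(o["position"],o["ee_rot"],o["width"],o["force"],o["clock"])
for n in CAM:
    im=get_image(n);cv2.imwrite(f"pics/{n}12.png",im)
    tip=o["position"]-[0,0,.0456]
    print(n,"tip",np.round(proj(n,[tip,tip+[0,0,.036]]),1).tolist(),"eye",np.round(proj(n,[[.4822,.1022,.091]])[0],1))
    g=cv2.cvtColor(im,cv2.COLOR_BGR2GRAY);c=proj(n,[tip+[0,0,.01]])[0].round().astype(int);print(c);print(g[c[1]-10:c[1]+15,c[0]-9:c[0]+10])
    for q in("pin_mid",):
        for k in recognise(q,n)[:3]:print(q,round(k["p"],2),np.round(k["rect"]))
```

```text
[0.48149015 0.10157774 0.13955407] [0.12956324 3.1363424  0.01158049] 0.16754459423552862 [-0.50736314  0.2507801  -0.39786544] 40.325
scene tip [[286.9, 252.5], [285.8, 243.1]] eye [286.7 253.2]
[287 250]
[[152 154 152 152 150 155 133  44  46  45  52  61  66 135 137  89  87  95
  130]
 [149 160 151 155 154 158 155  42  46  44  60 109  73 114 104  89  92  89
  100]
 [148 147 155 152 153 156 152  52  48  44  61 124  92  90  89  88  90 106
  140]
 [156 153 156 154 152 154 150  65  44  42  85 142 100  88 100 100 104 135
  136]
 [199 180 171 151 152 153 152  80  72  79 126 142 147 114 136 138 135 133
  132]
 [196 199 196 151 139 151 151 130 143 144 146 143 179 163 130 130 133 132
  132]
 [194 198 202 210 140 153 154 147 144 139 143 146 139 106 110 115 134 135
  131]
 [194 195 196 200 217 165 167 139 141 136 131 129 116 109 111  99 130 129
  132]
 [198 195 195 197 199 197 155 141 140 133 110 110 112 106 104 101  85  92
  128]
 [198 196 196 196 197 201 200 128 140 134 119 122 102 109 106 102  85  88
   94]
 [194 197 197 196 196 199 197 164 137 139 128 138 115 106 105 111  76  83
   83]
 [2
[... 2526 characters left out ...]
 177 222 220 173 134 139 125 130 153 172 172
  173]
 [149  94 102 117 121 123 138 173 175 138 126 121 124 124 129 148 171 172
  172]
 [164 129 148 171 172 171 172 178 177 128 124 126 126 124 127 141 167 172
  171]
 [175 171 172 174 173 174 173 174 168 129 124 126 125 125 125 132 156 171
  172]
 [174 173 173 173 173 173 173 173 166 138 125 125 125 125 123 129 152 171
  169]
 [177 174 173 173 173 173 173 173 172 158 128 123 125 125 124 129 148 156
  146]
 [181 175 173 172 173 173 173 174 178 178 129 122 124 124 123 125 127 105
  100]
 [159 178 173 171 173 172 173 174 176 175 129 121 122 119 117 110 103  95
   88]
 [163 188 175 174 178 172 172 173 174 168 137 121 122 106 100  95  96 108
  105]]
```

Call:
apply_moves(
  motion=[
    {"x": 0,"y": 0,"z": -0.4,"yaw": 0,"hand": -0.9},
    {"x": 0,"y": 0,"z": -0.8,"yaw": 0,"hand": -0.9},
    {"x": 0,"y": 0,"z": -1.2,"yaw": 0,"hand": -0.9},
    {"x": 0,"y": 0,"z": -1.2,"yaw": 0,"hand": -0.9},
  ],
)

```text
clock: 41.02
position: [0.4812, 0.1007, 0.1267]
ee_rot: [0.131, 3.137, 0.011]
force: [0.1, 0.5, -0.8]
width: 0.167
gripper_force: 20.0
```

Call:
apply_moves(
  motion=[
    {"x": 0,"y": 0,"z": -0.5,"yaw": 0,"hand": -0.9},
    {"x": 0,"y": 0,"z": -1,"yaw": 0,"hand": -0.9},
    {"x": 0,"y": 0,"z": -1.4,"yaw": 0,"hand": -0.9},
    {"x": 0,"y": 0,"z": -1.4,"yaw": 0,"hand": -0.9},
  ],
)

```text
clock: 41.52
position: [0.4813, 0.1007, 0.1127]
ee_rot: [0.131, 3.137, 0.011]
force: [0.5, 0.8, 0.3]
width: 0.169
gripper_force: 20.0
```

Tip is below the lower lug without resistance. Go home.

Call:
apply_moves(
  motion=[
    {"x": 0,"y": 0,"z": -0.5,"yaw": 0,"hand": -0.9},
    {"x": 0,"y": 0,"z": -0.9,"yaw": 0,"hand": -0.9},
    {"x": 0,"y": 0,"z": -1.1,"yaw": 0,"hand": -0.9},
    {"x": 0,"y": 0,"z": -1.2,"yaw": 0,"hand": -0.9},
    {"x": 0,"y": 0,"z": -1.2,"yaw": 0,"hand": -0.9},
  ],
)

```text
clock: 42.15
position: [0.4815, 0.1008, 0.1011]
ee_rot: [0.131, 3.136, 0.011]
force: [0.1, -0.4, -0.3]
width: 0.168
gripper_force: 20.0
```

Call:
apply_moves(
  motion=[
    {"x": 0,"y": 0,"z": -0.1,"yaw": 0,"hand": -0.9},
    {"x": 0,"y": 0,"z": -0.1,"yaw": 0,"hand": -0.5},
    {"x": 0,"y": 0,"z": -0.1,"yaw": 0,"hand": -0.3},
    {"x": 0,"y": 0,"z": -0.1,"yaw": 0,"hand": -0.3},
    {"x": 0,"y": 0,"z": 3,"yaw": 0,"hand": -0.3},
    {"x": 0,"y": 0,"z": 7,"yaw": 0,"hand": -0.3},
    {"x": 0,"y": 0,"z": 12,"yaw": 0,"hand": 0},
    {"x": 0,"y": -6,"z": 14,"yaw": 0,"hand": 0},
    {"x": 0,"y": -12,"z": 14,"yaw": 0,"hand": 0},
    {"x": 0,"y": -18,"z": 14,"yaw": 0,"hand": 0},
  ],
)

```text
clock: 43.4
position: [0.4815, -0.0811, 0.2416]
ee_rot: [0.131, 3.135, 0.01]
force: [1.9, 0.1, -0.1]
width: 0.5
gripper_force: 0.0
```

Run:
```python
from h import *
import pickle
D=pickle.load(open("d0.pkl","rb"))
o=observe();print(o["position"],o["clock"],o["width"])
for n in CAM:
    im=get_image(n);cv2.imwrite(f"pics/{n}13.png",im)
    # dark pin head near home; expected pixel box
    g=im.max(2)
    pc=proj(n,[[.4815,.1012,.095],[.4815,.1012,.129]]);print(n,"head exp",np.round(pc,1).tolist())
    c=pc.mean(0).round().astype(int);k=np.zeros(g.shape,bool);k[c[1]-14:c[1]+15,c[0]-12:c[0]+13]=1
    m=(g<75)&k;nl,L,st,ce=cv2.connectedComponentsWithStats(m.astype(np.uint8));print([ (st[i].tolist(),np.round(ce[i],1).tolist()) for i in range(1,nl) if st[i][4]>8])
    mm=render(n,[C(8,95,129)],(.4815,.1012,0,0),(0,0,640,400))>.5;v,u=np.nonzero(mm);print("exp head bbox",u.min(),v.min(),u.max(),v.max())
    for q in("pin_mid","tamper_mid","memo_pad","book","spray","hasp_knob"):
        for r in recognise(q,n)[:2]:print(q,round(r["p"],2),np.round(r["rect"]).tolist(), "before",[np.round(r0["rect"]).tolist() for r0 in D[q,n][:1]] if (q,n) in D else "")
```

```text
[ 0.4814872  -0.0810765   0.24163925] 43.4 0.4995895466810138
scene head exp [[287.0, 252.1], [286.0, 243.3]]
[([274, 234, 3, 10, 19], [274.5, 239.1]), ([284, 243, 6, 11, 56], [286.3, 248.0])]
exp head bbox 283 241 290 254
pin_mid 0.59 [283.0, 241.0, 295.0, 258.0] before [[232.0, 306.0, 246.0, 322.0]]
tamper_mid 0.86 [191.0, 287.0, 218.0, 334.0] before [[192.0, 289.0, 218.0, 335.0]]
memo_pad 0.7 [196.0, 231.0, 232.0, 261.0] before [[197.0, 233.0, 230.0, 263.0]]
book 0.7 [355.0, 156.0, 412.0, 188.0] before [[356.0, 159.0, 414.0, 188.0]]
book 0.6 [250.0, 227.0, 307.0, 289.0] before [[356.0, 159.0, 414.0, 188.0]]
spray 0.76 [273.0, 182.0, 278.0, 208.0] before [[267.0, 184.0, 275.0, 205.0]]
spray 0.5 [199.0, 232.0, 232.0, 260.0] before [[267.0, 184.0, 275.0, 205.0]]
hasp_knob 0.73 [259.0, 228.0, 284.0, 257.0] before [[217.0, 227.0, 266.0, 263.0]]
hasp_knob 0.32 [270.0, 185.0, 279.0, 208.0] before [[217.0, 227.0, 266.0, 263.0]]
top head exp [[269.2, 260.7], [268.3, 256.8]]
[([262, 245, 4, 4, 12], [263.8, 246.2]), ([267, 256, 5, 6, 20], [269.0, 258.2])]
exp head bbox 267 255 271 262
pin_mid 0.5 [384.0, 176.0, 395.0, 183.0] before [[224.0, 289.0, 225.0, 297.0]]
tamper_mid 0.79 [195.0, 271.0, 218.0, 298.0] before [[196.0, 271.0, 216.0, 299.0]]
memo_pad 0.61 [216.0, 217.0, 237.0, 239.0] before [[215.0, 218.0, 236.0, 240.0]]
book 0.36 [386.0, 174.0, 395.0, 186.0] before [[362.0, 175.0, 419.0, 221.0]]
book 0.23 [251.0, 229.0, 283.0, 281.0] before [[362.0, 175.0, 419.0, 221.0]]
hasp_knob 0.55 [253.0, 230.0, 268.0, 256.0] before [[227.0, 229.0, 261.0, 248.0]]
hasp_knob 0.17 [248.0, 230.0, 285.0, 280.0] before [[227.0, 229.0, 261.0, 248.0]]
```

Run:
```python
import cv2,numpy as np
a=cv2.imread("pics/scene0.png");b=cv2.imread("pics/scene13.png")
for nm,(l,t,r,bb) in dict(spray=(264,182,282,210),memo=(195,231,232,263),book=(354,157,415,190)).items():
    print(nm,(np.abs(a[t:bb,l:r].astype(int)-b[t:bb,l:r]).max(2)>40).mean())
from cell import sign_off
print(sign_off())
```

```text
spray 0.0
memo 0.11993243243243243
book 0.01639344262295082
the job is handed in; nothing more can be done
None
```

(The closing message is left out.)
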